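# Pack the stain tins and clip the hold-down bar

## Task

Pack the stain carrier for the next class: put the two wood offcuts lying in it into the grey scrap tray, and stand every small tin that is on the bench upright in the wooden carrier, close side by side in one neat row. Then lay the hold-down bar over them, resting in the notches of both end boards, with its ring clipped into the snap hook on the carrier's post: push the ring in through the sprung gate, lower it and let the gate snap shut behind it.

Things in the scene. Friction and masses are not known exactly. Their poses are not given: they have to be found in the camera images.
- carrier: Wooden tin carrier, fixed, at a varying place and small yaw. Origin: on the bench under the middle of its tin bay; y runs along the row (post and snap hook at the -y end), x across it (robot on the -x side), z up. Bay: 266 mm along y between the end boards, 76 mm along x between two low rails (13 mm thick, tops 34 mm above the bench). Floor board 18 mm thick.
- row (a point): Point on top of the carrier's floor board, in the middle of the bay, 18 mm above the bench; axes as the carrier's.
- notch (a point): Middle of the notch in the top edge of the end board nearest the post, on the notch floor, 88 mm above the bench (carrier y -140.5 mm); axes as the carrier's. The other end board has the same at y +140.5. End boards are 15 mm thick, 110 mm wide; the notches 66 mm wide in x, with cheeks up to 102 mm. The bar lies in both notches, just clear of the tin lids.
- nose (a point): Point on the centre line of the snap hook's upright nose (10 mm round), 98 mm above the bench, carrier x 0, y -198: the ring's centre should end here. Axes as the carrier's; the hook lies in its y-z plane. The nose faces the tins, its tip ends 126.5 mm above the bench; the bow below has its top at 91 mm; the hook's back is 35 mm clear of the nose's centre line, towards the post.
- gate_mid (a point): Point of the shut gate 142 mm above the bench, straight above the nose: where the ring's far side should push. Fixed to the carrier, axes as the carrier's. The post behind the hook is 40 x 40 mm, at carrier y -247 to -287, 203 mm high.
- gate (a joint): Angle of the hook's sprung gate, rad: 0 shut, up to 0.85 pushed in (towards the post, carrier -y). A 7 mm bar hung from a pivot above the nose, 176.5 mm above the bench, down to 128 mm, just above the nose's tip. About 1 N at mid-gate starts it, 3 N holds 0.6 rad. A ring that has pushed it in and is lowered past its end lets it snap shut above the ring.
- bar_handle (a point): Centre of the hold-down bar's grip. Flat timber 320 mm long (y), 48 wide (x), 20 thick, about 0.3 kg, lying flat at the start. The bow handle on top has a grip 14 mm wide (x), 14 tall, with 78 mm free between its legs (y), its centre 61 mm above the bar's underside over the bar's middle, 34 mm free under it. Bar axes: y along it, ring at the -y end, z up.
- ring (a point): Centre of the steel ring fixed rigidly to the bar's -y end, lying flat in the bar's plane: 196 mm from the handle's centre along -y, 10 mm above the bar's underside (51 mm below the grip's centre). 7 mm round stock, inner diameter 41 mm, outer 55 mm. Axes as the bar's.
- tray_in (a point): Middle of the inner floor of the open grey scrap tray, which is fixed on the bench: 220 mm (x) by 160 mm (y) outside, walls 5 mm thick, rim 40 mm above the bench, floor 5 mm above the bench.
- scrap1_mid (a point): Offcut of stud timber 90 mm long (y), 45 wide (x), 45 tall (z), about 0.1 kg, lying on the floor of the carrier's bay at the start, its length about along the row. Point: its centre.
- scrap2_mid (a point): Offcut of stud timber 90 mm long (y), 45 wide (x), 45 tall (z), about 0.1 kg, lying on the floor of the carrier's bay at the start, its length about along the row. Point: its centre.
- tin1_mid (a point): Small round metal stain tin with a plain brown label and a flat press-in lid, 60 mm diameter, 64 mm tall, about 0.2 kg, full and closed; stands upright on the bench at the start. Point: its centre, half-way up (32 mm above its underside). z is the tin's axis. All tins are alike; absent ones read None.
- tin2_mid (a point): Small round metal stain tin with a plain brown label and a flat press-in lid, 60 mm diameter, 64 mm tall, about 0.2 kg, full and closed; stands upright on the bench at the start. Point: its centre, half-way up (32 mm above its underside). z is the tin's axis. All tins are alike; absent ones read None.
- tin3_mid (a point): Small round metal stain tin with a plain brown label and a flat press-in lid, 60 mm diameter, 64 mm tall, about 0.2 kg, full and closed; stands upright on the bench at the start. Point: its centre, half-way up (32 mm above its underside). z is the tin's axis. All tins are alike; absent ones read None.
- tin4_mid (a point): Small round metal stain tin with a plain brown label and a flat press-in lid, 60 mm diameter, 64 mm tall, about 0.2 kg, full and closed; stands upright on the bench at the start. Point: its centre, half-way up (32 mm above its underside). z is the tin's axis. All tins are alike; absent ones read None.

How it is judged:
On the way, in this order (a step that is already met when the one before it is completed fails the run):
1. every tin stands upright in the carrier's bay, close side by side in one row (gap to a neighbour under 15 mm) (angle between each of tin1_mid, tin2_mid, tin3_mid, tin4_mid's own z axis and vertical below 0.12 rad and x of tin1_mid in the frame of row between -0.012 and 0.012 m and y of tin1_mid in the frame of row between -0.112 and 0.112 m and z of tin1_mid in the frame of row between 0.026 and 0.038 m and (distance between tin1_mid and tin2_mid below 0.075 m or distance between tin1_mid and tin3_mid below 0.075 m or distance between tin1_mid and tin4_mid below 0.075 m) and x of tin2_mid in the frame of row between -0.012 and 0.012 m and y of tin2_mid in the frame of row between -0.112 and 0.112 m and z of tin2_mid in the frame of row between 0.026 and 0.038 m and (distance between tin2_mid and tin1_mid below 0.075 m or distance between tin2_mid and tin3_mid below 0.075 m or distance between tin2_mid and tin4_mid below 0.075 m) and x of tin3_mid in the frame of row between -0.012 and 0.012 m and y of tin3_mid in the frame of row between -0.112 and 0.112 m and z of tin3_mid in the frame of row between 0.026 and 0.038 m and (distance between tin3_mid and tin1_mid below 0.075 m or distance between tin3_mid and tin2_mid below 0.075 m or distance between tin3_mid and tin4_mid below 0.075 m) and x of tin4_mid in the frame of row between -0.012 and 0.012 m and y of tin4_mid in the frame of row between -0.112 and 0.112 m and z of tin4_mid in the frame of row between 0.026 and 0.038 m and (distance between tin4_mid and tin1_mid below 0.075 m or distance between tin4_mid and tin2_mid below 0.075 m or distance between tin4_mid and tin3_mid below 0.075 m)), for 0.2 s.
2. the bar's ring presses the snap hook's gate inward (value of joint gate above 0.2 rad and distance between ring and gate_mid below 0.045 m), for 0.04 s.
3. the ring is round the hook's nose and the gate has snapped shut (horizontal distance between ring and nose below 0.017 m and z of ring in the frame of nose between -0.012 and 0.012 m and value of joint gate below 0.12 rad), for 0.2 s.
At the end, for the whole second after the job is handed in: Both offcuts in the tray. All tins upright on the bay floor in one row (12 mm off its middle line, within 65 mm of a neighbour; within 15 mm when the bar went on); the bar level (3 degrees) in both notches, its ring round the hook nose (17 mm), gate shut (all of step 3 and angle between each of tin1_mid, tin2_mid, tin3_mid, tin4_mid's own z axis and vertical below 0.12 rad and x of tin1_mid in the frame of row between -0.012 and 0.012 m and y of tin1_mid in the frame of row between -0.112 and 0.112 m and z of tin1_mid in the frame of row between 0.026 and 0.038 m and (distance between tin1_mid and tin2_mid below 0.125 m or distance between tin1_mid and tin3_mid below 0.125 m or distance between tin1_mid and tin4_mid below 0.125 m) and x of tin2_mid in the frame of row between -0.012 and 0.012 m and y of tin2_mid in the frame of row between -0.112 and 0.112 m and z of tin2_mid in the frame of row between 0.026 and 0.038 m and (distance between tin2_mid and tin1_mid below 0.125 m or distance between tin2_mid and tin3_mid below 0.125 m or distance between tin2_mid and tin4_mid below 0.125 m) and x of tin3_mid in the frame of row between -0.012 and 0.012 m and y of tin3_mid in the frame of row between -0.112 and 0.112 m and z of tin3_mid in the frame of row between 0.026 and 0.038 m and (distance between tin3_mid and tin1_mid below 0.125 m or distance between tin3_mid and tin2_mid below 0.125 m or distance between tin3_mid and tin4_mid below 0.125 m) and x of tin4_mid in the frame of row between -0.012 and 0.012 m and y of tin4_mid in the frame of row between -0.112 and 0.112 m and z of tin4_mid in the frame of row between 0.026 and 0.038 m and (distance between tin4_mid and tin1_mid below 0.125 m or distance between tin4_mid and tin2_mid below 0.125 m or distance between tin4_mid and tin3_mid below 0.125 m) and x of scrap1_mid in the frame of tray_in between -0.1 and 0.1 m and y of scrap1_mid in the frame of tray_in between -0.075 and 0.075 m and z of each of scrap1_mid, scrap2_mid in the frame of tray_in below 0.085 m and x of scrap2_mid in the frame of tray_in between -0.1 and 0.1 m and y of scrap2_mid in the frame of tray_in between -0.075 and 0.075 m and z of bar_handle in the frame of row between 0.123 and 0.139 m and angle between bar_handle's own z axis and vertical below 0.06 rad and x of bar_handle in the frame of row between -0.012 and 0.012 m); the robot touches nothing.
Of tin1, tin2, tin3, tin4 only 2 to 4 are there at a start; the rules pass over those that are not, and their reading is None.
At some moment in a run one of tin1, tin2, tin3, tin4 may be knocked a few centimetres aside while the robot is not near it.
It also fails if it takes over 210 s, if anything falls off the work surface, if the arm or the gripper's body presses on something with over 40 N, if the wrist force passes 120 N, or if a joint passes its speed limit or range.

## Robot

A 6-joint arm with a two-finger parallel gripper is mounted at the origin on the work surface. World frame = base frame: x ahead of the robot, y to its left, z up, the work surface at z = 0. Lengths are in m, angles in rad, forces in N, time in s.
With the tool pointing down it reaches from about 0.325 to 0.85 m from the base axis. Payload 15.5 kg.
Tool frame: the origin (TCP) lies between the finger pads; the fingertips stand 8 mm ahead of it and the grasp point (between the pads) lies 11 mm behind it; z points along the fingers, y is the direction in which the jaws open and shut (so a half turn about z gives the same grasp; the last joint's range is limited). The gripper opens to 91 mm and grips with 3 to 60 N. Pads are 32 mm wide; open, the fingers measure 118 mm over their backs; the gripper's body (76 mm by 178 mm) begins 60 mm behind the grasp point.
Start: joints at [1.03, 0.494, 1.345, -0, 1.302, -0.096], TCP at [0.269, 0.564, 0.222] pointing down, gripper open.
Joint ranges: [-2.91, 2.91], [-0.82, 2.16], [0.22, 2.67], [-1.22, 4.37], [0.12, 2.79], [-3.08, 3.08]. Speed limits (rad/s): [1.89, 1.89, 2.57, 3.01, 3.01, 3.01].

## Interface

Orientations are given as a rotation vector (axis times angle).
In Python, from station import r, eyes, finder gives the robot as it stands. The module is installed in compiled form; this text tells all that it offers.
- The arm moves only by the shell command python3 -m crank 'ROWS' [FORCE]. ROWS is JSON, a list that holds one entry, the list of rows, each a list of 7 numbers: the finger opening in cm, from 0 to 9.12, then the shift along the tool's x, y, z in cm, then the turn, a rotation vector about the tool's x, y, z in degrees. In form: [[[gripper, x, y, z, ax, ay, az], ...]]. A call has 1 to 20 rows; each row is the pose to reach, as a shift and turn from the pose commanded when the call began, along the tool's axes at that moment; what a row does not reach only later rows make up. A row lasts 1/12 s, in which the tool goes at most 41.7 mm and 7.16 degrees, less where a joint would pass 70% of its speed; a pose out of reach is approached as far as the arm can. A call with a gripper value outside its range is refused whole. The fingers move at their own pace and stop on an object; FORCE is the grip in N (left out, the last holds). Time passes only in rows, so rows that repeat a pose let the fingers close. It gives the time, the measured TCP pose, the force and the opening at its end, in the units of the state.
- r.read_state(): the state, without advancing time (a new reading comes with each control period).
- eyes.capture(name): name is "side" or "top"; returns a dict with "image" (400x640x3 uint8, red, green, blue), "range_z" (400x640 float32, m along the optical axis (not along the pixel's ray), 0 where there is no reading), "fov_y" (degrees; the focal length in pixels is half the picture's height over the tangent of half this angle, whatever the lens; pixels are square), "cx", "cy" (the principal point, pixels), "view" (4x4, takes a point from world to camera coordinates). Camera axes: x right, y up, looking along -z (the intrinsics and any distortion apply to the point x, -y, -z); pixel columns grow to the right and rows downward; lengths in m; the calibration is good to about 2 mm. A picture is of the moment at which its call begins.
- r.sign_off(): hands the job in, once; it reports no verdict.
Trained networks look in the newest picture that a camera, given by its name, has taken for a name from the list of things; names that differ only in an ending like _2 or _b are one class to them, and where a whole thing is asked for, a point or a joint stands for the part that bears it (a point fixed in the world has none). Each returns a list of dicts, best first, with "score" (0 to 1); they miss things now and then, are a little off and sometimes report something else, mostly with a low value. They report only what shows in the picture. A call takes as long as a camera call.
- finder.search_frame(query, camera): "bbox" ([left, top, right, bottom] in pixels, round what is visible of it).
- finder.place_of(query, camera): "xy" ([column, row] in pixels: a listed point, or the origin of a listed thing).
The state is a dict: "t": time; "joint_pos": joint angles; "joint_vel": joint speeds; "effort": joint torques, N m; "tool_pos": TCP position; "orientation": TCP orientation; "contact_force": force on the tool from outside, world axes, zero at the start; "torque": the same for the moment, N m; "opening": finger opening in m.
Only numpy, scipy, OpenCV 4.12 (cv2) and the standard library are available. Lean on these libraries where they do the work, as an engineer would, in place of code of your own. Each camera call takes 0.05 s, during which the arm holds its last target.

## Working session

There is one attempt and no reset: what is moved stays moved. The work goes in short steps, Python scripts to look and compute and a shell command to move; the robot and the scene stay as the last step left them, time stands still between calls to the robot, and variables do not carry over. Pictures are saved under pics/ and viewed, and the job is handed in when it is done.

```bash
mkdir -p pics; ls
python3 - <<'E'
from station import r, eyes, finder
import cv2
print(r.read_state())
for n in("side","top"):
    c=eyes.capture(n)
    print(n,{k:v for k,v in c.items() if k not in("image","range_z")})
    cv2.imwrite(f"pics/{n}0.png",c["image"][:,:,::-1])
E
```

```text
pics
{'t': 0.0, 'joint_pos': array([ 1.03049852e+00,  4.94191380e-01,  1.34616754e+00, -1.56607337e-06,
        1.30247980e+00, -9.55204746e-02]), 'joint_vel': array([ 0.00028113,  0.00056739, -0.00014119,  0.00082375, -0.00156838,
        0.00080786]), 'effort': array([ 3.11272458e-06, -8.78808188e+01, -3.81845820e+01,  7.05727958e-02,
        5.33905893e-02, -1.18156772e-04]), 'tool_pos': array([0.26872075, 0.56385555, 0.22132083]), 'orientation': array([-6.92823612e-01, -3.06384697e+00,  1.85973826e-03]), 'contact_force': array([-0.36674346, -0.5102387 , -0.16800307]), 'torque': array([ 0.00098612, -0.00483073,  0.0389223 ]), 'opening': 0.09109588443740366}
side {'fov_y': 45.97668107377967, 'cx': 321.74342995820274, 'cy': 197.84881034741483, 'view': array([[ 0.93975567, -0.34180049, -0.00563071, -0.47764497],
       [ 0.19844533,  0.53205112,  0.82312882, -0.2684456 ],
       [-0.27835001, -0.77465737,  0.56782677, -1.30310977],
       [ 0.        ,  0.        ,  0.        ,  1.        ]])}
top {'fov_y': 49.28050215152764, 'cx': 314.25418254557985, 'cy': 201.71991212449268, 'view': array([[-0.0109494 , -0.99990972, -0.00778825,  0.06643287],
       [ 0.99322379, -0.01177674,  0.11561924, -0.56232812],
       [-0.11570052, -0.00646952,  0.99326307, -1.26042351],
       [ 0.        ,  0.        ,  0.        ,  1.        ]])}
```

View pics/side0.png

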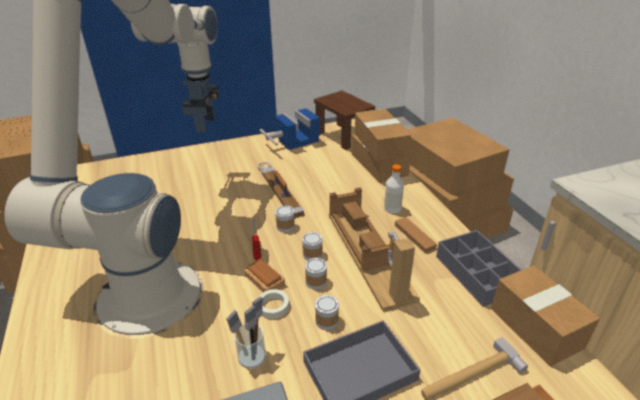

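View pics/top0.png

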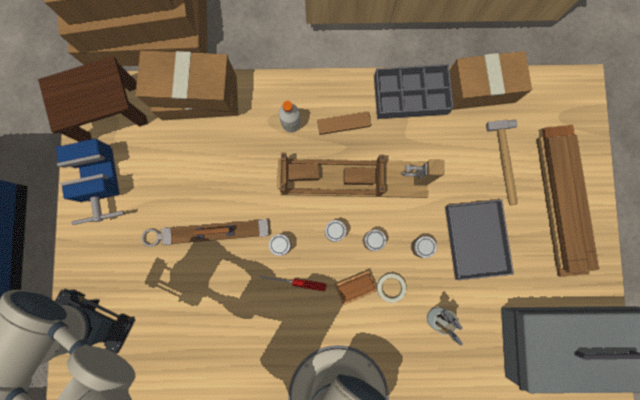

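```bash
cat > h.py <<'E'
from station import r, eyes, finder
import numpy as np, cv2
from scipy.spatial.transform import Rotation as R
def cap(n):
    c=eyes.capture(n); c["f"]=200/np.tan(np.radians(c["fov_y"]/2)); c["T"]=np.linalg.inv(c["view"]); return c
def ray(c,u,v):
    d=np.array([(u-c["cx"])/c["f"],-(v-c["cy"])/c["f"],-1.]); return c["T"][:3,3],c["T"][:3,:3]@d
def atz(c,u,v,z):
    o,d=ray(c,u,v); return o+d*(z-o[2])/d[2]
def dep(c,u,v,w=1):
    p=c["range_z"][int(round(v))-w:int(round(v))+w+1,int(round(u))-w:int(round(u))+w+1]; p=p[p>0]
    o,d=ray(c,u,v); return o+d*np.median(p)
def proj(c,p):
    q=c["view"]@np.append(p,1); return np.array([c["cx"]-c["f"]*q[0]/q[2],c["cy"]+c["f"]*q[1]/q[2]])
def cloud(c):
    v,u=np.mgrid[0:400,0:640]; z=c["range_z"]; 
    P=np.stack([(u-c["cx"])/c["f"]*z,-(v-c["cy"])/c["f"]*z,-z],-1)
    return P@c["T"][:3,:3].T+c["T"][:3,3], z>0
def save(c,name,box=None,s=1,pts=()):
    im=c["image"][:,:,::-1].copy()
    for p in pts: cv2.circle(im,tuple(int(round(x)) for x in p),2,(0,0,255),-1)
    if box: im=im[box[1]:box[3],box[0]:box[2]]
    cv2.imwrite("pics/"+name,cv2.resize(im,None,fx=s,fy=s,interpolation=cv2.INTER_CUBIC))
E
python3 - <<'E'
from h import *
np.set_printoptions(precision=4,suppress=True)
for n in("top","side"):
    c=cap(n); P,m=cloud(c)
    if n=="top":
        for (u,v) in [(100,350),(180,300),(270,215),(400,330),(250,180),(450,190),(540,100),(600,90),(580,320),(320,140),(80,230)]: print(u,v,dep(c,u,v,2))
    else:
        for (u,v) in [(60,350),(180,230),(300,350),(220,190),(450,330),(500,370),(330,150),(400,150)]: print(u,v,dep(c,u,v,2))
    for q in ["carrier","row","notch","nose","gate_mid","bar_handle","ring","tray_in","scrap1_mid","tin1_mid"]:
        for d in finder.place_of(q,n)[:6]:
            if d["score"]>.2: print(n,q,round(d["score"],2),np.round(d["xy"],1),dep(c,*d["xy"]) )
E
```

```text
100 350 [0.2592 0.4089 0.5852]
180 300 [ 0.2776  0.4625 -0.0004]
270 215 [0.5279 0.1949 0.0001]
400 330 [ 0.1846 -0.1874  0.0001]
250 180 [0.6361 0.2562 0.0005]
450 190 [ 0.5977 -0.3528  0.0017]
540 100 [ 0.8774 -0.6462 -0.0001]
600 90 [ 0.9066 -0.8338  0.0015]
580 320 [ 0.2316 -0.6283  0.1505]
320 140 [ 0.7589  0.0404 -0.0002]
80 230 [ 0.489   0.7718 -0.0008]
top carrier 0.89 [330.6 176.5] [0.6408 0.0099 0.0182]
top carrier 0.7 [358.8 176.2] [ 0.6327 -0.0707  0.0641]
top row 0.65 [334.2 173.1] [ 0.6512 -0.0011  0.0176]
top notch 0.58 [380.7 174.1] [ 0.6337 -0.1309  0.0884]
top notch 0.25 [335.2 230.9] [0.4744 0.0006 0.0638]
top nose 0.81 [404.  173.5] [ 0.6316 -0.194   0.1052]
top gate_mid 0.73 [404.1 175.3] [ 0.6283 -0.1963  0.0946]
top bar_handle 0.76 [209.  231.8] [0.4757 0.3627 0.0674]
top bar_handle 0.44 [301.7 172.8] [0.6449 0.0955 0.0635]
top ring 0.95 [148.2 236.1] [ 0.4683  0.5643 -0.0022]
top ring 0.7 [374.8 237.9] [ 0.4531 -0.1124  0.0639]
top ring 0.41 [401.6 175.1] [ 0.642  -0.2038  0.0207]
top ring 0.31 [421.4 245.7] [ 0.4294 -0.2443  0.0659]
top tray_in 0.87 [477.6 23
[... 541 characters left out ...]
9] [0.462  0.5149 0.0222]
side row 0.23 [354.4 217.4] [0.6381 0.0546 0.0621]
side notch 0.6 [382.2 249. ] [ 0.639  -0.1387  0.0872]
side nose 0.98 [389.3 258. ] [ 0.6324 -0.1934  0.1016]
side gate_mid 0.67 [390.3 243.4] [ 0.6327 -0.1906  0.1505]
side bar_handle 0.67 [278.8 179.8] [0.4737 0.3487 0.0641]
side ring 0.79 [264.3 166.2] [0.4704 0.5619 0.0019]
side tray_in 0.8 [360.2 369.7] [ 0.45   -0.4226  0.0043]
side tray_in 0.72 [355.2 212.5] [0.6504 0.0766 0.0629]
side tray_in 0.54 [389.5 256. ] [ 0.6335 -0.1915  0.1068]
side scrap1_mid 0.95 [357.  213.6] [0.6529 0.068  0.0638]
side scrap1_mid 0.56 [263.2 162.3] [0.4707 0.5779 0.011 ]
side tin1_mid 0.77 [316.4 273.9] [ 0.4423 -0.1397  0.058 ]
```

Run:
```python
from h import *
np.set_printoptions(precision=4,suppress=True)
c=cap("top"); s=cap("side")
save(c,"top_zoom.png",(130,130,460,290),2.4)
save(s,"side_zoom.png",(230,140,450,340),3.2)
P,m=cloud(c)
def seg(x0,x1,y0,y1,z0,z1,nm,mn=8):
    k=(m&(P[...,0]>x0)&(P[...,0]<x1)&(P[...,1]>y0)&(P[...,1]<y1)&(P[...,2]>z0)&(P[...,2]<z1)).astype(np.uint8)
    n,l,st,ce=cv2.connectedComponentsWithStats(k,connectivity=8)
    for i in range(1,n):
        if st[i,4]>=mn:
            q=P[l==i]; (cx,cy),wh,a=cv2.minAreaRect((q[:,:2]*1000).astype(np.float32))
            print(nm,st[i,4],"mean",q.mean(0),"rect",np.round([cx,cy,*wh,a],1),"z",np.percentile(q[:,2],[5,50,95]))
seg(.35,.58,-.32,.25,.055,.075,"tin")
seg(.4,.58,.15,.7,.015,.03,"barplate")
seg(.4,.58,.15,.7,.05,.08,"handle")
seg(.4,.58,.5,.7,.004,.03,"ring")
seg(.57,.72,-.13,.14,.05,.075,"scrap")
seg(.55,.75,-.16,.2,.080,.11,"ends")
seg(.55,.75,-.35,.2,.19,.22,"post")
seg(.55,.75,-.35,-.16,.08,.189,"hook")
seg(.55,.75,-.14,.14,.03,.038,"rails")
seg(.3,.6,-.6,-.3,.03,.045,"tray")
```

```text
tin 355 mean [0.4767 0.0004 0.0644] rect [477.2   1.   57.7  57.8  89.1] z [0.0603 0.0643 0.0685]
tin 362 mean [ 0.4479 -0.1131  0.0649] rect [ 448.7 -112.8   57.5   60.2   89.5] z [0.0609 0.0649 0.0688]
tin 358 mean [0.4379 0.1618 0.0644] rect [437.4 162.2  58.1  59.9  89.6] z [0.0603 0.0644 0.068 ]
tin 371 mean [ 0.4271 -0.2563  0.0647] rect [ 427.2 -256.7   59.    60.4   26.6] z [0.0607 0.0647 0.0688]
barplate 1514 mean [0.4791 0.3558 0.0203] rect [479.1 362.2  49.4 330.3   4.4] z [0.0163 0.0202 0.0246]
handle 288 mean [0.5388 0.6738 0.0666] rect [553.2 663.5  68.8  86.3  15.3] z [0.059  0.0667 0.074 ]
handle 180 mean [0.4793 0.3557 0.0667] rect [479.4 357.5  14.  104.3   4.6] z [0.0624 0.0668 0.0706]
handle 270 mean [0.438  0.1683 0.0644] rect [437.5 170.8  40.9  59.9  89.7] z [0.0603 0.0644 0.068 ]
ring 227 mean [0.4666 0.5332 0.0152] rect [466.6 539.5  56.2  85.4   8.9] z [0.0059 0.0146 0.0235]
scrap 34 mean [ 0.6619 -0.1262  0.0628] rect [ 661.5 -126.2    1.    53.2   88.5] z [0.0503 0.0696 0.0742]
scrap 488 mean [0.6509 0.0915 0.0626] rect [651.6  91.7  45.3  88.4   0.4] z [0
[... 461 characters left out ...]
0.2577  0.2027] rect [ 631.4 -258.8   41.3   41.    88.4] z [0.1954 0.2033 0.2067]
post 25 mean [ 0.6324 -0.21    0.1921] rect [ 631.8 -209.8    8.1   24.     0.3] z [0.1902 0.1918 0.1946]
hook 327 mean [ 0.6243 -0.23    0.1455] rect [ 633.4 -231.2   97.7   38.3   76.4] z [0.0931 0.1483 0.1869]
rails 353 mean [0.6839 0.0007 0.0339] rect [683.8   5.6 263.9  14.4  88.1] z [0.0307 0.034  0.0372]
rails 9 mean [0.6287 0.1226 0.035 ] rect [628.8 122.5  23.7   1.   89.3] z [0.0316 0.0355 0.0378]
rails 352 mean [0.5949 0.0049 0.0341] rect [597.5   5.5 264.7  21.5  87.4] z [0.0311 0.034  0.0371]
tray 618 mean [ 0.4464 -0.4262  0.0385] rect [ 447.8 -423.9  220.2  164.     5.4] z [0.0315 0.0391 0.0437]
```

```bash
sleep 1
```

```text
(no output)
```

View pics/side_zoom.png

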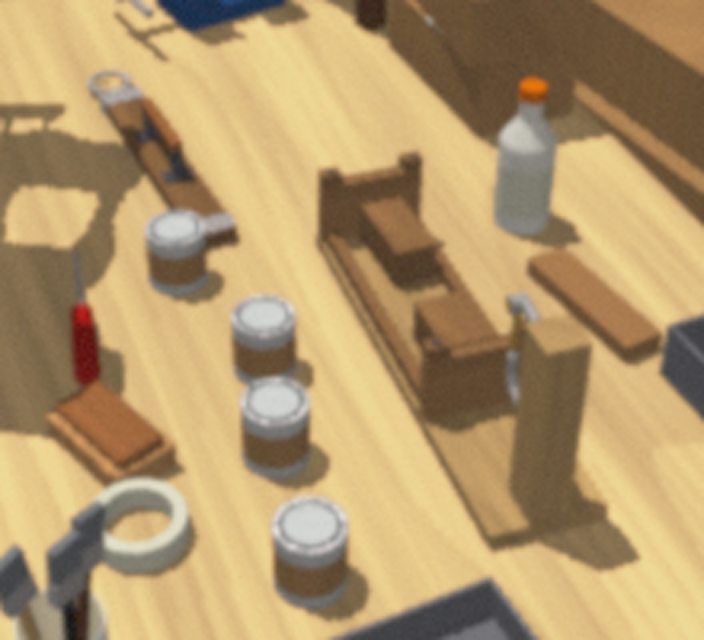

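View pics/top_zoom.png

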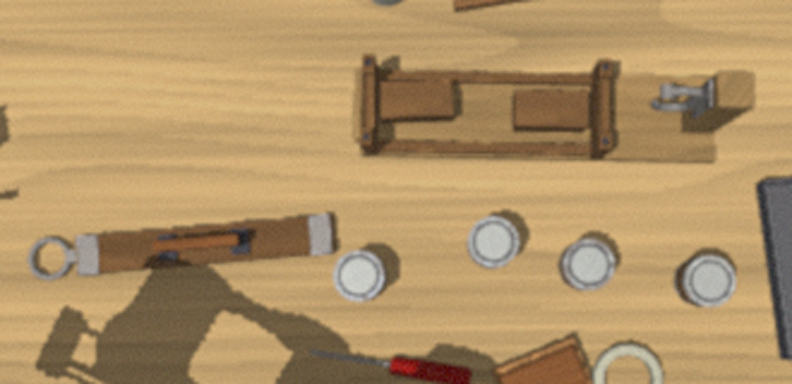

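```bash
cat >> h.py <<'E'
def plan(*wps):
    """wps: (x,y,z,yaw_deg of tool y) world, tool down; prints shifts (cm), turn (deg) from present pose"""
    st=r.read_state(); p0=st["tool_pos"]; R0=R.from_rotvec(st["orientation"])
    print("now",np.round(p0,4),"F",np.round(st["contact_force"],1),"open",round(st["opening"],4),"t",round(st["t"],1),"q",np.round(st["joint_pos"],2))
    pp=p0;pr=R0
    for (x,y,z,yaw) in wps:
        a=np.radians(yaw); ty=np.array([np.cos(a),np.sin(a),0]); tz=np.array([0,0,-1.]); tx=np.cross(ty,tz)
        Rt=R.from_matrix(np.stack([tx,ty,tz],1)); p=np.array([x,y,z])
        s=R0.inv().apply(p-p0)*100; rv=np.degrees((R0.inv()*Rt).as_rotvec())
        n=max(np.linalg.norm(p-pp)/.0417,np.degrees((pr.inv()*Rt).magnitude())/7.16)
        print("shift",np.round(s,2),"turn",np.round(rv,2),"rows>=",round(n,1)); pp=p;pr=Rt
E
python3 - <<'E'
from h import *
plan((.6515,.0917,.25,0),(.6515,.0917,.10,0),(.6515,.0917,.047,0))
c=cap("top")
P,m=cloud(c); k=m&(P[...,0]>.1)&(P[...,0]<.4)&(P[...,1]>-.4)&(P[...,1]<-.05)&(P[...,2]<.4)
print("clutter",P[k][:,2].max())
E
```

```text
now [0.2689 0.5642 0.2219] F [0.  0.8 0. ] open 0.0913 t 1.3 q [ 1.03  0.49  1.35 -0.    1.3  -0.1 ]
shift [-54.87 -26.19  -2.81] turn [ 0.    0.   64.52] rows>= 14.6
shift [-54.87 -26.19  12.19] turn [ 0.    0.   64.52] rows>= 3.6
shift [-54.87 -26.19  17.49] turn [ 0.    0.   64.52] rows>= 1.3
clutter 0.3137683775932527
```

```bash
python3 -m crank '[[[9.1,-10,-5,-3,0,0,12],[9.1,-54.9,-26.2,-3,0,0,64.5],[9.1,-54.9,-26.2,-3,0,0,64.5],[9.1,-54.9,-26.2,-3,0,0,64.5],[9.1,-54.9,-26.2,-3,0,0,64.5],[9.1,-54.9,-26.2,-3,0,0,64.5],[9.1,-54.9,-26.2,-3,0,0,64.5],[9.1,-54.9,-26.2,-3,0,0,64.5],[9.1,-54.9,-26.2,-3,0,0,64.5],[9.1,-54.9,-26.2,-3,0,0,64.5],[9.1,-54.9,-26.2,-3,0,0,64.5],[9.1,-54.9,-26.2,-3,0,0,64.5],[9.1,-54.9,-26.2,-3,0,0,64.5],[9.1,-54.9,-26.2,-3,0,0,64.5],[9.1,-54.9,-26.2,-3,0,0,64.5],[9.1,-54.9,-26.2,-3,0,0,64.5],[9.1,-54.9,-26.2,-3,0,0,64.5],[9.1,-54.9,-26.2,-3,0,0,64.5],[9.1,-54.9,-26.2,5,0,0,64.5],[9.1,-54.9,-26.2,8,0,0,64.5]]]' 30
python3 - <<'E'
from h import *
plan((.6515,.0917,.047,0))
c=cap("top"); save(c,"a1.png"); s=cap("side"); save(s,"a1s.png",(250,100,450,330),3)
p=r.read_state()["tool_pos"]; print(proj(c,p),proj(s,p))
E
```

```text
t: 3.02
tool_pos: [0.6527, 0.0928, 0.1701]
orientation: [2.217, 2.221, 0.007]
contact_force: [0.3, 0.3, -0.2]
opening: 0.0911
now [0.6527 0.0928 0.1701] F [ 0.3  0.3 -0.2] open 0.0911 t 3.0 q [0.05 0.59 1.32 0.   1.23 0.05]
shift [-0.12 -0.19 12.31] turn [ 0.33 -0.03  0.1 ] rows>= 3.0
[301.48035905 165.1446953 ] [353.41423968 183.81974252]
```

View side.

View pics/a1s.png

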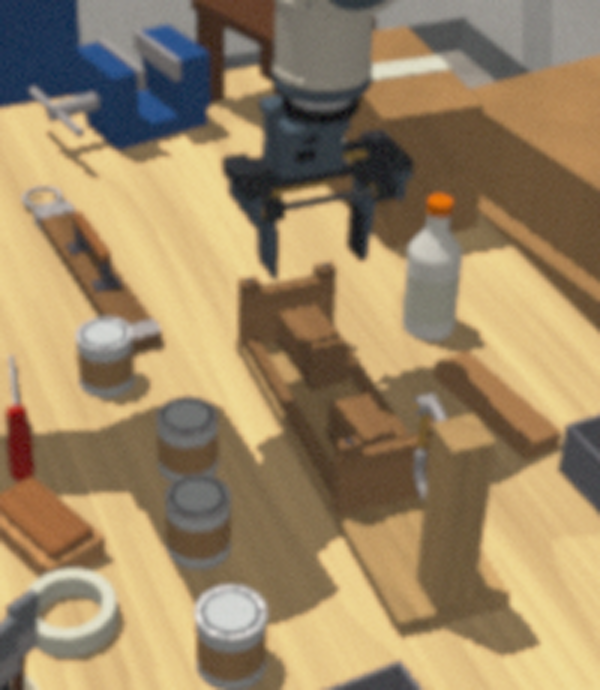

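Run:
```python
from h import *
plan((.6515,.0917,.047,0),(.6515,.0917,.25,0))
```

```text
now [0.6474 0.0925 0.1631] F [-0.4 -0.5 -0.3] open 0.0907 t 3.1 q [0.05 0.59 1.33 0.   1.23 0.05]
shift [-0.07  0.53 11.61] turn [-0.58  0.02  0.09] rows>= 2.8
shift [-0.08  0.32 -8.69] turn [-0.58  0.02  0.09] rows>= 4.9
```

```bash
python3 -m crank '[[[9.1,0,0,4,0,0,0],[9.1,0,0,8,0,0,0],[9.1,0,0,11,0,0,0],[9.1,0,0,12.1,0,0,0],[9.1,0,0,12.1,0,0,0],[9.1,0,0,12.1,0,0,0],[9.1,0,0,12.1,0,0,0]]]' 30
python3 - <<'E'
from h import *
plan((.6515,.0917,.047,0))
plan((.6515,.0917,.047,0))
E
```

```text
t: 3.7
tool_pos: [0.6534, 0.0918, 0.0504]
orientation: [2.219, 2.22, 0.004]
contact_force: [0.5, -0.6, 0.2]
opening: 0.0913
now [0.6534 0.0918 0.0504] F [ 0.5 -0.6  0.2] open 0.0913 t 3.7 q [0.05 0.73 1.42 0.   0.99 0.05]
shift [-0.01 -0.19  0.34] turn [ 0.21 -0.01  0.03] rows>= 0.1
now [0.6534 0.0918 0.0504] F [ 0.5 -0.6  0.2] open 0.0913 t 3.7 q [0.05 0.73 1.42 0.   0.99 0.05]
shift [-0.01 -0.19  0.34] turn [ 0.21 -0.01  0.03] rows>= 0.1
```

```bash
python3 -m crank '[[[4,0,-0.1,0.2,0,0,0],[4,0,-0.1,0.2,0,0,0],[4,0,-0.1,0.2,0,0,0],[4,0,-0.1,0.2,0,0,0],[4,0,-0.1,0.2,0,0,0],[4,0,-0.1,0.2,0,0,0],[4,0,-0.1,-2,0,0,0],[4,0,-0.1,-5,0,0,0],[4,0,-0.1,-9,0,0,0],[4,0,-0.1,-13,0,0,0],[4,0,-0.1,-17,0,0,0],[4,0,-0.1,-21,0,0,0],[4,0,-0.1,-22,0,0,0],[4,0,-0.1,-22,0,0,0],[4,0,-0.1,-22,0,0,0]]]' 30
python3 - <<'E'
from h import *
c=cap("top"); s=cap("side"); save(s,"a2s.png",(250,60,450,330),2.2)
a=np.radians(5.4); ux=np.array([np.cos(a),np.sin(a)]); t=np.array([.4478,-.4239])
p=t+.05*ux; q=t-.05*ux
print(p,q)
plan((.62,-.02,.27,0),(*p,.25,4),(*p,.05,4))
E
```

```text
t: 4.95
tool_pos: [0.6508, 0.0914, 0.2679]
orientation: [2.221, 2.221, 0.001]
contact_force: [-0.0, 0.3, -1.1]
opening: 0.0398
[ 0.4975781  -0.41919458] [ 0.3980219  -0.42860542]
now [0.6501 0.0914 0.2661] F [-0.2 -0.7 -0.8] open 0.0398 t 5.0 q [ 0.05  0.51  1.2  -0.    1.44  0.05]
shift [-11.14  -3.01  -0.39] turn [-0.14  0.01  0.02] rows>= 2.8
shift [-51.06 -15.26   1.65] turn [-0.14  0.   -3.98] rows>= 10.0
shift [-51.05 -15.21  21.65] turn [-0.14  0.   -3.98] rows>= 4.8
```

View pics/a2s.png

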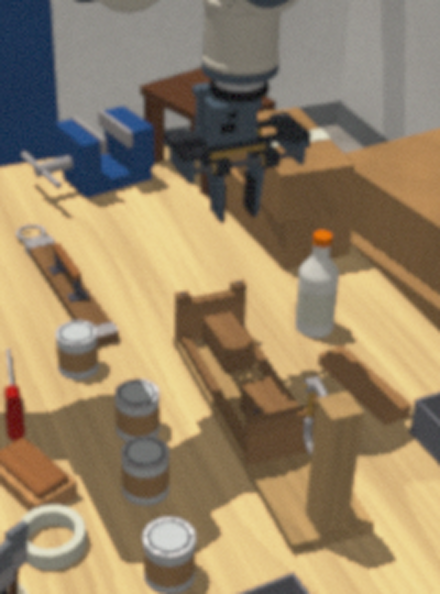

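```bash
cat >> h.py <<'E'
def seg(c,x0,x1,y0,y1,z0,z1,nm,mn=30):
    P,m=cloud(c)
    k=(m&(P[...,0]>x0)&(P[...,0]<x1)&(P[...,1]>y0)&(P[...,1]<y1)&(P[...,2]>z0)&(P[...,2]<z1)).astype(np.uint8)
    n,l,st,ce=cv2.connectedComponentsWithStats(k,connectivity=8)
    for i in range(1,n):
        if st[i,4]>=mn:
            q=P[l==i]; (cx,cy),wh,a=cv2.minAreaRect((q[:,:2]*1000).astype(np.float32))
            print(nm,st[i,4],"mean",np.round(q.mean(0),4),"rect",np.round([cx,cy,*wh,a],1),"z",np.round(np.percentile(q[:,2],[5,50,95]),3))
def tins(c): seg(c,.35,.72,-.4,.3,.055,.075,"tin/scrap",100); seg(c,.57,.72,-.13,.14,.0755,.095,"placed",100)
E
python3 - <<'E'
from h import *
c=cap("top"); s=cap("side"); save(c,"a3.png",(200,100,500,300),2.5)
tins(s); tins(c)
E
```

```text
tin/scrap 426 mean [0.646  0.1084 0.064 ] rect [638.4  98.1 111.4 111.2  82.8] z [0.057 0.064 0.073]
tin/scrap 210 mean [0.4378 0.1597 0.0641] rect [439.3 165.   66.7  58.3  73.5] z [0.057 0.065 0.069]
tin/scrap 228 mean [ 0.638  -0.0603  0.0635] rect [638.  -61.1  68.6  45.3  88.7] z [0.06  0.064 0.067]
tin/scrap 252 mean [ 0.476  -0.0017  0.0641] rect [477.    2.5  65.5  56.8  70.1] z [0.057 0.065 0.068]
tin/scrap 149 mean [ 0.6173 -0.1359  0.0652] rect [ 618.6 -135.7   16.1   77.4   78.8] z [0.056 0.065 0.074]
tin/scrap 308 mean [ 0.4479 -0.1149  0.0641] rect [ 449.  -113.    62.9   58.4   69.6] z [0.058 0.065 0.067]
tin/scrap 112 mean [ 0.6251 -0.2706  0.0652] rect [ 621.7 -267.7   29.9   54.6   44.8] z [0.056 0.065 0.074]
tin/scrap 400 mean [ 0.4268 -0.2578  0.0641] rect [ 428.6 -254.7   62.8   58.3   68.4] z [0.059 0.064 0.067]
tin/scrap 470 mean [ 0.6368 -0.0712  0.0629] rect [637.5 -71.8  88.   45.5  88.3] z [0.058 0.063 0.067]
tin/scrap 361 mean [ 0.4479 -0.1131  0.0646] rect [ 448.6 -112.9   58.    60.    89.3] z [0.06  0.065 0.069]
tin/scrap 376 mean [ 0.4272 -0.2563  0.0647] rect [ 427.2 -256.9   60.    60.    46. ] z [0.06  0.065 0.068]
```

View pics/a3.png

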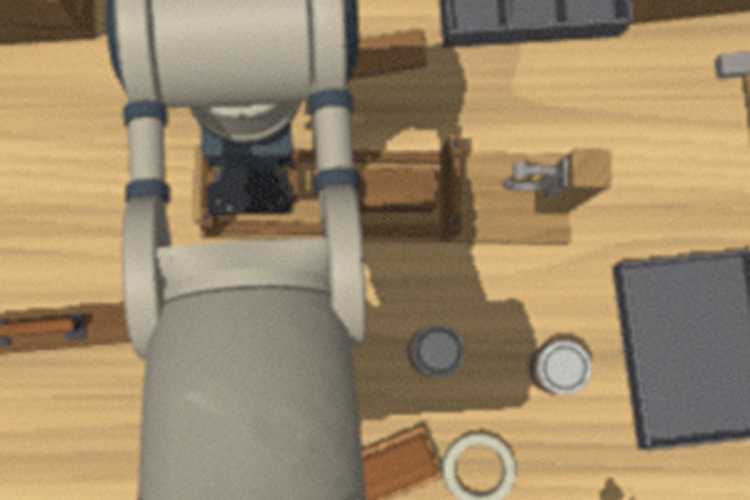

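Run:
```python
from h import *
s=cap("side"); seg(s,.6,.7,.02,.137,.058,.069,"A")
for d in finder.place_of("scrap1_mid","side"): print(d["score"],d["xy"],dep(s,*d["xy"]))
plan((.6515,.0917,.047,0))
```

```text
A 245 mean [0.6493 0.0887 0.0635] rect [650.5  90.7  47.9  92.1   0.7] z [0.06  0.064 0.067]
0.77 [351.8, 216.9] [0.63120153 0.05920861 0.06257485]
now [0.6504 0.0914 0.2664] F [-0.7 -0.2  1.1] open 0.0398 t 5.2 q [ 0.05  0.51  1.2  -0.    1.44  0.05]
shift [ 0.03  0.15 21.94] turn [-0.11  0.01  0.02] rows>= 5.3
```

```bash
python3 -m crank '[[[9.1,0,0.1,4,0,0,0],[9.1,0,0.1,8,0,0,0],[9.1,0,0.1,12,0,0,0],[9.1,0,0.1,16,0,0,0],[9.1,0,0.1,20,0,0,0],[9.1,0,0.1,22.1,0,0,0],[9.1,0,0.1,22.1,0,0,0],[9.1,0,0.1,22.1,0,0,0],[9.1,0,0.1,22.1,0,0,0],[9.1,0,0.1,22.1,0,0,0],[4,0,0.1,22.1,0,0,0],[4,0,0.1,22.1,0,0,0],[4,0,0.1,22.1,0,0,0],[4,0,0.1,22.1,0,0,0],[4,0,0.1,22.1,0,0,0],[4,0,0.1,22.1,0,0,0],[4,0,0.1,22.1,0,0,0],[4,0,0.1,22.1,0,0,0]]]' 30
```

```text
t: 6.75
tool_pos: [0.6517, 0.0915, 0.0466]
orientation: [-2.221, -2.222, 0.0]
contact_force: [-0.6, 0.1, 0.0]
opening: 0.0442
```

```bash
python3 -m crank '[[[4,0,0,-2,0,0,0],[4,0,0,-5,0,0,0],[4,0,0,-9,0,0,0],[4,0,0,-13,0,0,0],[4,0,0,-17,0,0,0],[4,0,0,-21,0,0,0],[4,0,0,-22,0,0,0],[4,0,0,-22,0,0,0]]]' 30
python3 - <<'E'
from h import *
plan((.62,-.02,.27,0),(.4976,-.4192,.25,4),(.4976,-.4192,.05,4))
E
```

```text
t: 7.42
tool_pos: [0.6534, 0.0916, 0.2706]
orientation: [2.218, 2.219, 0.008]
contact_force: [-0.3, 0.1, -0.7]
opening: 0.0452
now [0.6534 0.0916 0.2706] F [-0.3  0.1 -0.7] open 0.0452 t 7.4 q [ 0.05  0.5   1.19 -0.    1.44  0.05]
shift [-11.16  -3.34   0.04] turn [ 0.38 -0.02  0.02] rows>= 2.8
shift [-51.07 -15.61   1.94] turn [ 0.38 -0.   -3.98] rows>= 10.0
shift [-51.08 -15.74  21.94] turn [ 0.38 -0.   -3.98] rows>= 4.8
```

```bash
python3 -m crank '[[[4,-11.1,-3.1,0,0,0,0],[4,-11.1,-3.1,0,0,0,0],[4,-11.1,-3.1,0,0,0,0],[4,-51.1,-15.4,1.5,0,0,-4],[4,-51.1,-15.4,1.5,0,0,-4],[4,-51.1,-15.4,1.5,0,0,-4],[4,-51.1,-15.4,1.5,0,0,-4],[4,-51.1,-15.4,1.5,0,0,-4],[4,-51.1,-15.4,1.5,0,0,-4],[4,-51.1,-15.4,1.5,0,0,-4],[4,-51.1,-15.4,1.5,0,0,-4],[4,-51.1,-15.4,1.5,0,0,-4],[4,-51.1,-15.4,1.5,0,0,-4],[4,-51.1,-15.4,1.5,0,0,-4],[4,-51.1,-15.4,5,0,0,-4],[4,-51.1,-15.4,9,0,0,-4],[4,-51.1,-15.4,13,0,0,-4],[4,-51.1,-15.4,17,0,0,-4],[4,-51.1,-15.4,19,0,0,-4],[4,-51.1,-15.4,19,0,0,-4]]]' 30
python3 - <<'E'
from h import *
plan((.4976,-.4192,.05,4))
s=cap("side"); save(s,"a4.png",(250,200,450,400),2.5)
E
```

```text
t: 9.08
tool_pos: [0.495, -0.4167, 0.0703]
orientation: [-2.135, -2.29, -0.001]
contact_force: [-1.0, 1.6, -1.4]
opening: 0.0448
now [ 0.495  -0.4167  0.0703] F [-1.   1.6 -1.4] open 0.0448 t 9.1 q [-0.79  0.69  1.43 -0.    1.03 -0.86]
shift [-0.29  0.26  2.03] turn [-0.38 -0.43  0.01] rows>= 0.5
```

View pics/a4.png

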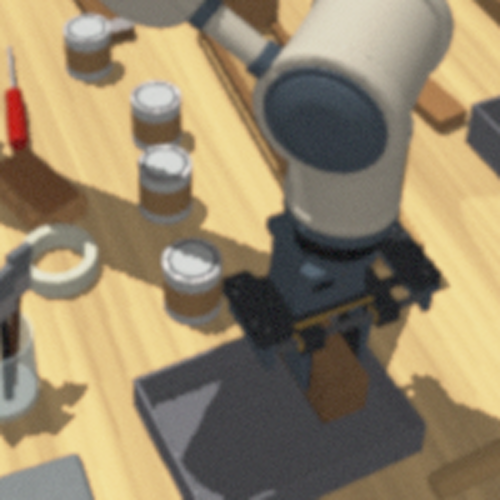

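```bash
python3 -m crank '[[[4,0,0,2,0,0,0],[4,0,0,2,0,0,0],[4,0,0,2,0,0,0],[6.5,0,0,2,0,0,0],[6.5,0,0,2,0,0,0],[6.5,0,0,2,0,0,0],[6.5,0,0,2,0,0,0],[6.5,0,0,-2,0,0,0],[9.1,0,0,-6,0,0,0],[9.1,0,0,-10,0,0,0],[9.1,0,0,-14,0,0,0],[9.1,0,0,-18,0,0,0],[9.1,0,0,-20.5,0,0,0],[9.1,0,0,-20.5,0,0,0],[9.1,0,0,-20.5,0,0,0]]]' 30
python3 - <<'E'
from h import *
plan((.637,-.072,.27,-2),(.637,-.072,.047,-2))
E
```

```text
t: 10.38
tool_pos: [0.4983, -0.42, 0.2836]
orientation: [2.14, 2.295, -0.0]
contact_force: [0.9, 0.6, 0.1]
opening: 0.0907
now [ 0.4983 -0.42    0.2836] F [0.9 0.6 0.1] open 0.0907 t 10.4 q [-0.79  0.48  1.19  0.    1.46 -0.86]
shift [33.74 16.27  1.31] turn [0.14 0.15 6.02] rows>= 9.0
shift [33.8  16.22 23.61] turn [0.14 0.15 6.02] rows>= 5.3
```

```bash
python3 -m crank '[[[9.1,33.8,16.3,1,0,0,6],[9.1,33.8,16.3,1,0,0,6],[9.1,33.8,16.3,1,0,0,6],[9.1,33.8,16.3,1,0,0,6],[9.1,33.8,16.3,1,0,0,6],[9.1,33.8,16.3,1,0,0,6],[9.1,33.8,16.3,1,0,0,6],[9.1,33.8,16.3,1,0,0,6],[9.1,33.8,16.3,1,0,0,6],[9.1,33.8,16.3,1,0,0,6],[9.1,33.8,16.3,5,0,0,6],[9.1,33.8,16.3,9,0,0,6],[9.1,33.8,16.3,13,0,0,6],[9.1,33.8,16.3,15,0,0,6],[9.1,33.8,16.3,15,0,0,6],[9.1,33.8,16.3,15,0,0,6]]]' 30
python3 - <<'E'
from h import *
plan((.637,-.072,.047,-2))
E
```

```text
t: 11.72
tool_pos: [0.6359, -0.0709, 0.1304]
orientation: [-2.258, -2.181, 0.003]
contact_force: [-0.4, 0.1, 1.4]
opening: 0.0911
now [ 0.6359 -0.0709  0.1304] F [-0.4  0.1  1.4] open 0.0911 t 11.7 q [-0.2   0.61  1.4  -0.    1.13 -0.17]
shift [-0.12  0.14  8.34] turn [-0.19 -0.03  0.02] rows>= 2.0
```

```bash
python3 -m crank '[[[9.1,-0.1,0.1,4,0,0,0],[9.1,-0.1,0.1,7.5,0,0,0],[9.1,-0.1,0.1,8.4,0,0,0],[9.1,-0.1,0.1,8.4,0,0,0],[9.1,-0.1,0.1,8.4,0,0,0],[9.1,-0.1,0.1,8.4,0,0,0],[4,-0.1,0.1,8.4,0,0,0],[4,-0.1,0.1,8.4,0,0,0],[4,-0.1,0.1,8.4,0,0,0],[4,-0.1,0.1,8.4,0,0,0],[4,-0.1,0.1,8.4,0,0,0],[4,-0.1,0.1,8.4,0,0,0],[4,-0.1,0.1,8.4,0,0,0],[4,-0.1,0.1,8.4,0,0,0]]]' 30
```

```text
t: 12.88
tool_pos: [0.6378, -0.072, 0.0476]
orientation: [-2.26, -2.183, 0.0]
contact_force: [-0.0, 0.5, 1.0]
opening: 0.0454
```

```bash
python3 -m crank '[[[4,0,0,-2,0,0,0],[4,0,0,-5,0,0,0],[4,0,0,-9,0,0,0],[4,0,0,-13,0,0,0],[4,0,0,-17,0,0,0],[4,0,0,-21,0,0,0],[4,0,0,-22.5,0,0,0],[4,-36.5,-22.6,-21,0,0,-6],[4,-36.5,-22.6,-21,0,0,-6],[4,-36.5,-22.6,-21,0,0,-6],[4,-36.5,-22.6,-21,0,0,-6],[4,-36.5,-22.6,-21,0,0,-6],[4,-36.5,-22.6,-21,0,0,-6],[4,-36.5,-22.6,-21,0,0,-6],[4,-36.5,-22.6,-21,0,0,-6],[4,-36.5,-22.6,-21,0,0,-6],[4,-36.5,-22.6,-21,0,0,-6],[4,-36.5,-22.6,-17,0,0,-6],[4,-36.5,-22.6,-13,0,0,-6],[4,-36.5,-22.6,-13,0,0,-6]]]' 30
python3 - <<'E'
from h import *
plan((.398,-.4286,.05,4))
s=cap("side"); save(s,"a5.png",(250,200,450,400),2.5)
E
```

```text
t: 14.55
tool_pos: [0.3961, -0.4268, 0.1712]
orientation: [-2.138, -2.288, -0.003]
contact_force: [-1.4, 1.8, -2.3]
opening: 0.0452
now [ 0.3961 -0.4268  0.1712] F [-1.4  1.8 -2.3] open 0.0452 t 14.6 q [-0.93  0.49  1.51 -0.    1.15 -0.99]
shift [-0.29  0.25 12.12] turn [-0.32 -0.49 -0.11] rows>= 2.9
```

View pics/a5.png

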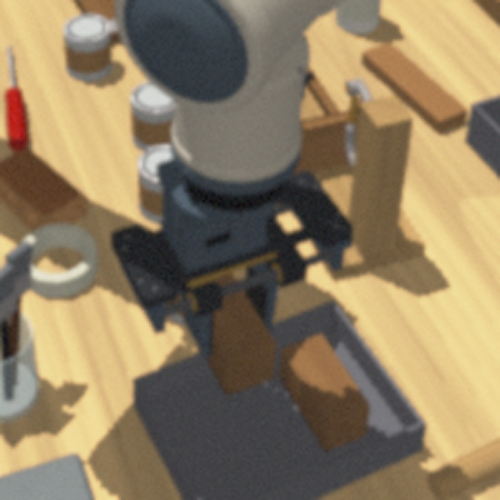

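Run:
```python
from h import *
s=cap("side"); c=cap("top"); seg(s,.34,.6,-.52,-.33,.042,.06,"S1"); seg(c,.34,.6,-.52,-.33,.042,.06,"S1c")
```

```text
S1 699 mean [ 0.4961 -0.4226  0.05  ] rect [ 497.4 -419.3   47.2   92.9    4. ] z [0.045 0.05  0.053]
S1c 491 mean [ 0.4964 -0.4189  0.0503] rect [ 496.6 -420.    44.9   91.5    3.7] z [0.046 0.05  0.055]
```

Offcut 1 lies flat in the tray at (0.497,-0.420). Lower and release the second.

```bash
python3 -m crank '[[[4,0,0,4,0,0,0],[4,0,0,8,0,0,0],[4,0,0,11,0,0,0],[4,0,0,12.2,0,0,0],[4,0,0,12.2,0,0,0],[4,0,0,12.2,0,0,0],[6.5,0,0,12.2,0,0,0],[6.5,0,0,12.2,0,0,0],[6.5,0,0,12.2,0,0,0],[6.5,0,0,12.2,0,0,0],[6.5,0,0,9,0,0,0],[9.1,0,0,5,0,0,0],[9.1,0,0,1,0,0,0],[9.1,0,0,-3,0,0,0],[9.1,0,0,-7,0,0,0],[9.1,0,0,-9,0,0,0],[9.1,0,0,-9,0,0,0],[9.1,0,0,-9,0,0,0]]]' 30
python3 - <<'E'
from h import *
s=cap("side"); c=cap("top"); save(c,"a6.png",(240,120,560,360),2.4)
seg(s,.34,.6,-.52,-.33,.042,.06,"S"); tins(s); tins(c)
plan((.4272,-.2567,.2,-2),(.4272,-.2567,.032,-2))
E
```

```text
t: 16.2
tool_pos: [0.3996, -0.4293, 0.2692]
orientation: [2.14, 2.296, -0.001]
contact_force: [-0.6, -0.2, 0.7]
opening: 0.0906
S 703 mean [ 0.496  -0.4225  0.0498] rect [ 497.2 -419.3   46.6   93.2    4.6] z [0.045 0.05  0.053]
S 754 mean [ 0.3999 -0.432   0.0499] rect [ 401.1 -429.7   46.7   91.6    4.4] z [0.046 0.05  0.053]
tin/scrap 211 mean [0.4378 0.1601 0.0638] rect [438.6 163.3  64.7  61.1  40.7] z [0.057 0.064 0.068]
tin/scrap 174 mean [4.674e-01 4.000e-04 6.440e-02] rect [466.1   2.7  64.5  36.   70.7] z [0.058 0.065 0.069]
tin/scrap 105 mean [ 0.6252 -0.2701  0.065 ] rect [ 623.7 -267.6   28.3   51.5   47. ] z [0.056 0.065 0.073]
tin/scrap 196 mean [ 0.4393 -0.2626  0.064 ] rect [ 440.9 -262.    63.1   30.5   64.8] z [0.058 0.065 0.067]
tin/scrap 355 mean [4.767e-01 4.000e-04 6.450e-02] rect [477.1   1.   57.6  57.7  89.4] z [0.061 0.064 0.068]
tin/scrap 358 mean [ 0.4479 -0.113   0.0647] rect [ 448.5 -113.    57.6   59.8   89.6] z [0.06  0.065 0.069]
tin/scrap 358 mean [0.4379 0.1618 0.0645] rect [437.5 162.3  57.9  60.   89.6] z [0.061 0.064 0.068]
tin/scrap 374 mean [ 0.427  -0.2563  0.0649] rect [ 427.5 -256.7   60.    59.9   46.1] z [0.06  0.065 0.069]
now [ 0.3989 -0.4286  0.2669] F [ 0.4  0.7 -0.7] open 0.0911 t 16.3 q [-0.92  0.4   1.38 -0.    1.36 -0.99]
shift [16.94  4.03  6.7 ] turn [-0.04 -0.05  6.01] rows>= 4.5
shift [16.92  4.04 23.5 ] turn [-0.04 -0.05  6.01] rows>= 4.0
```

View pics/a6.png

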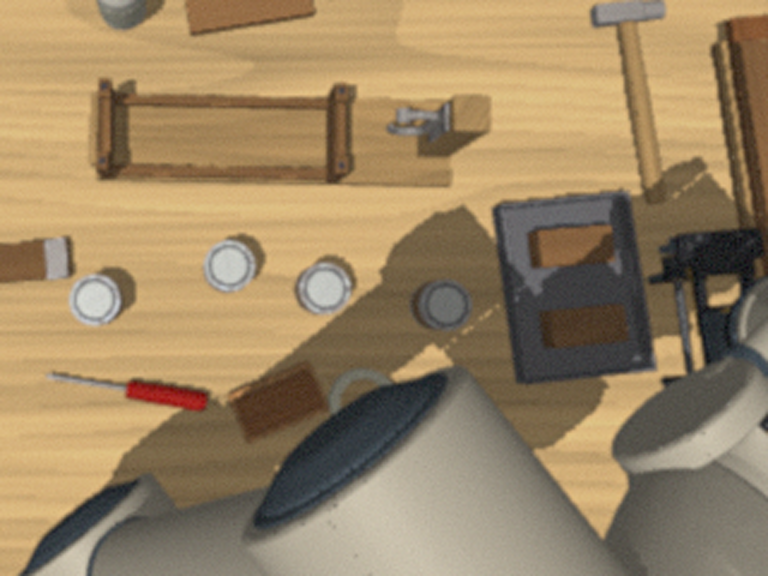

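```bash
python3 -m crank '[[[9.1,8,2,3,0,0,3],[9.1,16.9,4,6.7,0,0,6],[9.1,16.9,4,6.7,0,0,6],[9.1,16.9,4,6.7,0,0,6],[9.1,16.9,4,6.7,0,0,6],[9.1,16.9,4,6.7,0,0,6],[9.1,16.9,4,10,0,0,6],[9.1,16.9,4,14,0,0,6],[9.1,16.9,4,18,0,0,6],[9.1,16.9,4,22,0,0,6],[9.1,16.9,4,23.5,0,0,6],[9.1,16.9,4,23.5,0,0,6],[9.1,16.9,4,23.5,0,0,6],[9.1,16.9,4,23.5,0,0,6]]]' 25
python3 - <<'E'
from h import *
plan((.4270,-.2565,.032,-2))
E
```

```text
t: 17.47
tool_pos: [0.4277, -0.2581, 0.0334]
orientation: [2.259, 2.182, 0.0]
contact_force: [-0.6, 0.2, -0.8]
opening: 0.0911
now [ 0.4277 -0.2581  0.0334] F [-0.6  0.2 -0.8] open 0.0911 t 17.5 q [-0.66  0.6   1.84 -0.    0.7  -0.63]
shift [ 0.16 -0.08  0.14] turn [0.04 0.03 0.  ] rows>= 0.1
```

```bash
python3 -m crank '[[[9.1,0.1,-0.1,0.1,0,0,0],[5.5,0.1,-0.1,0.1,0,0,0],[5.5,0.1,-0.1,0.1,0,0,0],[5.5,0.1,-0.1,0.1,0,0,0],[5.5,0.1,-0.1,0.1,0,0,0],[5.5,0.1,-0.1,0.1,0,0,0],[5.5,0.1,-0.1,0.1,0,0,0],[5.5,0.1,-0.1,0.1,0,0,0],[5.5,0.1,-0.1,0.1,0,0,0]]]' 25
python3 - <<'E'
from h import *
plan((.4270,-.2565,.2,-2),(.6365,-.0894,.2,-1.95),(.6365,-.0894,.052,-1.95))
E
```

```text
t: 18.22
tool_pos: [0.4266, -0.2567, 0.0318]
orientation: [2.259, 2.182, 0.0]
contact_force: [0.1, 0.2, 6.0]
opening: 0.0595
now [ 0.4266 -0.2567  0.0318] F [0.1 0.2 6. ] open 0.0595 t 18.2 q [-0.66  0.6   1.84  0.    0.69 -0.63]
shift [ 1.000e-02  5.000e-02 -1.682e+01] turn [0.02 0.02 0.02] rows>= 4.0
shift [ 17.44  20.41 -16.81] turn [ 0.02  0.02 -0.03] rows>= 6.4
shift [17.44 20.4  -2.01] turn [ 0.02  0.02 -0.03] rows>= 3.5
```

```bash
python3 -m crank '[[[5.5,0,0,-3,0,0,0],[5.5,0,0,-7,0,0,0],[5.5,0,0,-11,0,0,0],[5.5,0,0,-15,0,0,0],[5.5,0,0,-16.8,0,0,0],[5.5,17.4,20.4,-16.8,0,0,0],[5.5,17.4,20.4,-16.8,0,0,0],[5.5,17.4,20.4,-16.8,0,0,0],[5.5,17.4,20.4,-16.8,0,0,0],[5.5,17.4,20.4,-16.8,0,0,0],[5.5,17.4,20.4,-16.8,0,0,0],[5.5,17.4,20.4,-16.8,0,0,0],[5.5,17.4,20.4,-16.8,0,0,0],[5.5,17.4,20.4,-14,0,0,0],[5.5,17.4,20.4,-10,0,0,0],[5.5,17.4,20.4,-8,0,0,0],[5.5,17.4,20.4,-8,0,0,0],[5.5,17.4,20.4,-8,0,0,0]]]' 25
python3 - <<'E'
from h import *
s=cap("side"); save(s,"a7.png",(300,140,450,320),3)
plan((.6365,-.0894,.052,-1.95))
E
```

```text
t: 19.72
tool_pos: [0.6353, -0.0899, 0.111]
orientation: [-2.258, -2.181, 0.002]
contact_force: [-0.7, 0.4, -1.2]
opening: 0.0596
now [ 0.6365 -0.0901  0.1125] F [ 0.4 -0.5 -1.6] open 0.0598 t 19.8 q [-0.23  0.63  1.42 -0.    1.09 -0.2 ]
shift [ 0.07 -0.    6.05] turn [ 0.02  0.01 -0.05] rows>= 1.5
```

View pics/a7.png

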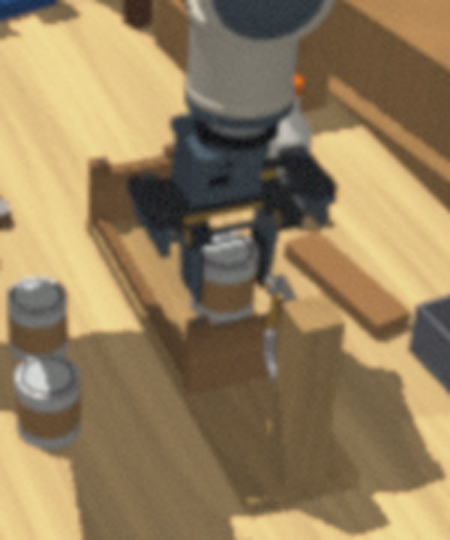

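```bash
python3 -m crank '[[[5.5,0,0,3,0,0,0],[5.5,0,0,5,0,0,0],[5.5,0,0,6,0,0,0],[5.5,0,0,6,0,0,0],[5.5,0,0,6,0,0,0],[7.6,0,0,6.1,0,0,0],[7.6,0,0,6.1,0,0,0],[7.6,0,0,6.1,0,0,0],[7.6,0,0,6.1,0,0,0],[7.6,0,0,4,0,0,0],[7.6,0,0,0,0,0,0],[9.1,0,0,-4,0,0,0],[9.1,0,0,-8,0,0,0],[9.1,0,0,-8.7,0,0,0],[9.1,0,0,-8.7,0,0,0]]]' 25
python3 - <<'E'
from h import *
s=cap("side"); save(s,"a8.png",(280,140,450,320),3); c=cap("top"); tins(c); tins(s)
plan((.448,-.113,.2,-2),(.448,-.113,.032,-2))
E
```

```text
t: 21.02
tool_pos: [0.6381, -0.0901, 0.2027]
orientation: [2.255, 2.179, 0.006]
contact_force: [-0.3, 0.7, -0.0]
opening: 0.0908
tin/scrap 175 mean [0.4739 0.0129 0.0646] rect [474.1  13.2  58.4  33.7  13.6] z [0.061 0.065 0.069]
tin/scrap 356 mean [0.4379 0.1617 0.0645] rect [437.4 162.2  57.7  60.   89.4] z [0.061 0.064 0.068]
tin/scrap 132 mean [0.6328 0.1441 0.0646] rect [634.  145.8  17.9  91.2  81.9] z [0.057 0.065 0.074]
tin/scrap 212 mean [0.4379 0.1595 0.0639] rect [439.2 163.   61.4  64.5   9.4] z [0.057 0.065 0.067]
tin/scrap 255 mean [ 0.4761 -0.0013  0.0641] rect [476.8   2.2  63.1  57.   70.1] z [0.058 0.064 0.068]
tin/scrap 144 mean [ 0.617  -0.136   0.0652] rect [ 618.5 -136.3   16.2   77.1   79.1] z [0.056 0.065 0.074]
tin/scrap 306 mean [ 0.4481 -0.1149  0.0642] rect [ 449.8 -111.1   63.4   58.4   71. ] z [0.058 0.065 0.068]
tin/scrap 113 mean [ 0.6246 -0.2697  0.0652] rect [ 622.1 -268.1   29.7   52.4   44.4] z [0.056 0.065 0.074]
placed 266 mean [ 0.637  -0.093   0.0836] rect [637.4 -93.5  61.2  73.7   1.8] z [0.08  0.083 0.089]
now [ 0.6362 -0.0897  0.1987] F [ 0.7  0.  -0.2] open 0.0913 t 21.1 q [-0.23  0.54  1.33 -0.    1.27 -0.2 ]
shift [ -2.98 -18.73  -0.13] turn [0.03 0.01 0.02] rows>= 4.5
shift [ -2.98 -18.74  16.67] turn [0.03 0.01 0.02] rows>= 4.0
```

View pics/a8.png

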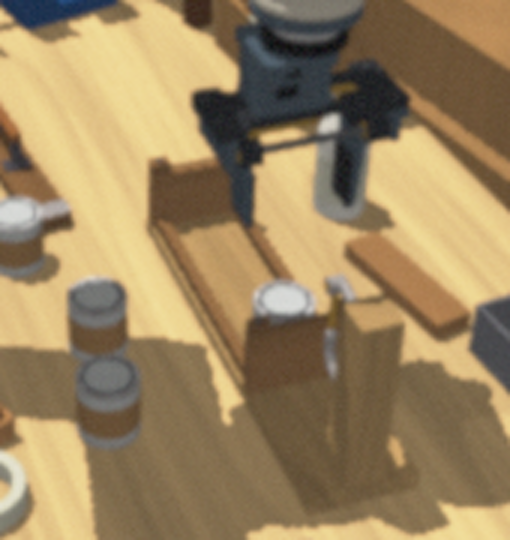

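```bash
python3 -m crank '[[[9.1,-3,-18.7,0,0,0,0],[9.1,-3,-18.7,0,0,0,0],[9.1,-3,-18.7,0,0,0,0],[9.1,-3,-18.7,0,0,0,0],[9.1,-3,-18.7,0,0,0,0],[9.1,-3,-18.7,0,0,0,0],[9.1,-3,-18.7,4,0,0,0],[9.1,-3,-18.7,8,0,0,0],[9.1,-3,-18.7,12,0,0,0],[9.1,-3,-18.7,15.5,0,0,0],[9.1,-3,-18.7,16.7,0,0,0],[9.1,-3,-18.7,16.7,0,0,0],[9.1,-3,-18.7,16.7,0,0,0],[9.1,-3,-18.7,16.7,0,0,0]]]' 25
python3 - <<'E'
from h import *
plan((.448,-.113,.032,-2))
s=cap("side");save(s,"a9.png",(250,160,400,340),3)
E
```

```text
t: 22.28
tool_pos: [0.4488, -0.1133, 0.0321]
orientation: [2.259, 2.182, 0.0]
contact_force: [-0.2, -0.3, 0.2]
opening: 0.0911
now [ 0.4488 -0.1133  0.0321] F [-0.2 -0.3  0.2] open 0.0911 t 22.3 q [-0.38  0.58  1.93  0.    0.63 -0.34]
shift [ 0.03 -0.08  0.01] turn [0.03 0.01 0.02] rows>= 0.0
```

View pics/a9.png

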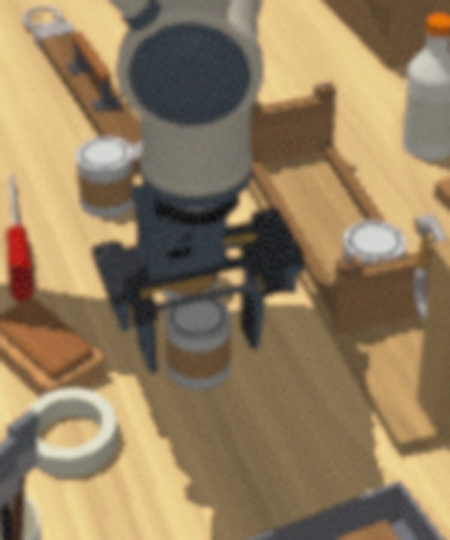

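```bash
python3 -m crank '[[[5.5,0,0,0,0,0,0],[5.5,0,0,0,0,0,0],[5.5,0,0,0,0,0,0],[5.5,0,0,0,0,0,0],[5.5,0,0,0,0,0,0],[5.5,0,0,0,0,0,0],[5.5,0,0,0,0,0,0],[5.5,0,0,0,0,0,0],[5.5,0,0,-3,0,0,0],[5.5,0,0,-7,0,0,0],[5.5,0,0,-11,0,0,0],[5.5,0,0,-13,0,0,0],[5.5,9.5,18.7,-13,0,0,0],[5.5,9.5,18.7,-13,0,0,0],[5.5,9.5,18.7,-13,0,0,0],[5.5,9.5,18.7,-13,0,0,0],[5.5,9.5,18.7,-13,0,0,0],[5.5,9.5,18.7,-13,0,0,0],[5.5,9.5,18.7,-11,0,0,0],[5.5,9.5,18.7,-11,0,0,0]]]' 25
python3 - <<'E'
from h import *
plan((.6387,-.0245,.052,-1.95))
E
```

```text
t: 24.0
tool_pos: [0.6371, -0.0241, 0.1383]
orientation: [-2.256, -2.181, 0.005]
contact_force: [-2.0, 0.6, -3.3]
opening: 0.0595
now [ 0.6371 -0.0241  0.1383] F [-2.   0.6 -3.3] open 0.0595 t 24.0 q [-0.13  0.6   1.4  -0.    1.15 -0.1 ]
shift [-0.04  0.21  8.63] turn [-0.27 -0.02  0.01] rows>= 2.1
```

```bash
python3 -m crank '[[[5.5,0,0.1,4,0,0,0],[5.5,0,0.1,7,0,0,0],[5.5,0,0.1,8.6,0,0,0],[5.5,0,0.1,8.6,0,0,0],[5.5,0,0.1,8.6,0,0,0],[5.5,0,0.1,8.6,0,0,0],[7.6,0,0.1,8.7,0,0,0],[7.6,0,0.1,8.7,0,0,0],[7.6,0,0.1,8.7,0,0,0],[7.6,0,0.1,8.7,0,0,0],[7.6,0,0.1,6,0,0,0],[7.6,0,0.1,2,0,0,0],[9.1,0,0.1,-2,0,0,0],[9.1,0,0.1,-6,0,0,0],[9.1,0,0.1,-6,0,0,0],[9.1,0,0.1,-6,0,0,0]]]' 25
python3 - <<'E'
from h import *
s=cap("side"); save(s,"a10.png",(280,140,450,320),3); c=cap("top"); tins(c); tins(s)
plan((.4767,.001,.2,-2),(.4767,.001,.032,-2))
E
```

```text
t: 25.33
tool_pos: [0.6409, -0.025, 0.2047]
orientation: [2.256, 2.18, 0.005]
contact_force: [-0.8, -0.3, -0.7]
opening: 0.0909
tin/scrap 358 mean [0.4379 0.1618 0.0642] rect [4.375e+02 1.622e+02 5.990e+01 5.790e+01 1.000e-01] z [0.06  0.064 0.068]
placed 165 mean [ 0.6331 -0.1027  0.0827] rect [ 632.6 -101.5   35.6   53.8   55.6] z [0.079 0.083 0.086]
tin/scrap 115 mean [0.6277 0.1447 0.0648] rect [629.4 144.   20.1  82.2  78.2] z [0.056 0.064 0.074]
tin/scrap 207 mean [0.4377 0.1599 0.0642] rect [439.1 162.1  60.2  64.5  13. ] z [0.058 0.065 0.068]
tin/scrap 257 mean [ 0.4758 -0.0016  0.0642] rect [477.3   2.9  67.1  56.8  71.5] z [0.058 0.065 0.068]
tin/scrap 138 mean [ 0.6149 -0.1363  0.0652] rect [ 618.  -137.3   16.4   76.9   80.8] z [0.056 0.065 0.074]
tin/scrap 114 mean [ 0.6243 -0.2696  0.0646] rect [ 622.6 -267.7   29.7   53.8   46.2] z [0.056 0.065 0.074]
placed 498 mean [ 0.6386 -0.0621  0.0832] rect [639.1 -61.8 138.2  63.   87.6] z [0.079 0.083 0.088]
now [ 0.6392 -0.0248  0.2014] F [-0.2 -0.9  0.4] open 0.0914 t 25.4 q [-0.13  0.53  1.33  0.    1.28 -0.1 ]
shift [  2.01 -16.33   0.14] turn [-0.02 -0.    0.01] rows>= 3.9
shift [  2.01 -16.32  16.94] turn [-0.02 -0.    0.01] rows>= 4.0
```

View pics/a10.png

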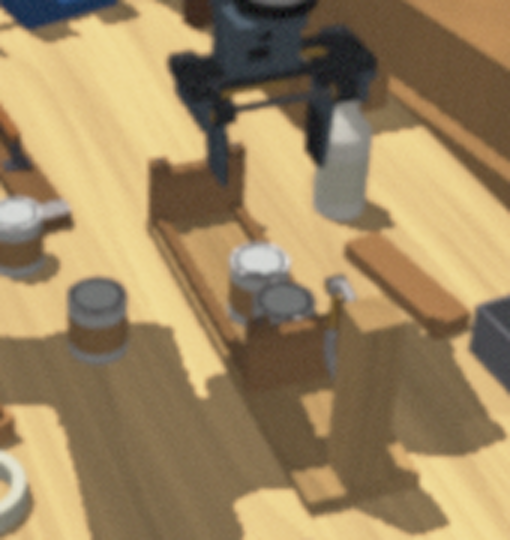

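```bash
python3 -m crank '[[[9.1,2,-16.3,0,0,0,0],[9.1,2,-16.3,0,0,0,0],[9.1,2,-16.3,0,0,0,0],[9.1,2,-16.3,0,0,0,0],[9.1,2,-16.3,0,0,0,0],[9.1,2,-16.3,4,0,0,0],[9.1,2,-16.3,8,0,0,0],[9.1,2,-16.3,12,0,0,0],[9.1,2,-16.3,15.5,0,0,0],[9.1,2,-16.3,16.9,0,0,0],[9.1,2,-16.3,16.9,0,0,0],[9.1,2,-16.3,16.9,0,0,0],[9.1,2,-16.3,16.9,0,0,0]]]' 25
python3 - <<'E'
from h import *
plan((.4767,.001,.032,-2))
E
```

```text
t: 26.52
tool_pos: [0.4776, 0.0008, 0.0332]
orientation: [2.259, 2.182, 0.0]
contact_force: [-0.1, 0.6, 0.7]
opening: 0.0911
now [0.4776 0.0008 0.0332] F [-0.1  0.6  0.7] open 0.0911 t 26.5 q [-0.12  0.59  1.89 -0.    0.66 -0.09]
shift [ 0.02 -0.09  0.12] turn [0.01 0.   0.02] rows>= 0.0
```

```bash
python3 -m crank '[[[5.5,0,0,0,0,0,0],[5.5,0,0,0,0,0,0],[5.5,0,0,0,0,0,0],[5.5,0,0,0,0,0,0],[5.5,0,0,0,0,0,0],[5.5,0,0,0,0,0,0],[5.5,0,0,0,0,0,0],[5.5,0,0,0,0,0,0],[5.5,0,0,-3,0,0,0],[5.5,0,0,-7,0,0,0],[5.5,0,0,-11,0,0,0],[5.5,0,0,-13,0,0,0],[5.5,4.5,16.3,-13,0,0,0],[5.5,4.5,16.3,-13,0,0,0],[5.5,4.5,16.3,-13,0,0,0],[5.5,4.5,16.3,-13,0,0,0],[5.5,4.5,16.3,-13,0,0,0],[5.5,4.5,16.3,-11,0,0,0],[5.5,4.5,16.3,-11,0,0,0],[5.5,4.5,16.3,-11,0,0,0]]]' 25
python3 - <<'E'
from h import *
plan((.6409,.0405,.052,-1.95))
E
```

```text
t: 28.18
tool_pos: [0.6405, 0.0402, 0.1416]
orientation: [-2.258, -2.181, 0.004]
contact_force: [-0.4, 0.2, -1.7]
opening: 0.0598
now [0.6405 0.0402 0.1416] F [-0.4  0.2 -1.7] open 0.0598 t 28.2 q [-0.03  0.6   1.39 -0.    1.16  0.  ]
shift [0.03 0.07 8.96] turn [-0.19  0.   -0.03] rows>= 2.1
```

```bash
python3 -m crank '[[[5.5,0,0,4,0,0,0],[5.5,0,0,7,0,0,0],[5.5,0,0,8.9,0,0,0],[5.5,0,0,8.9,0,0,0],[5.5,0,0,8.9,0,0,0],[5.5,0,0,8.9,0,0,0],[7.6,0,0,9,0,0,0],[7.6,0,0,9,0,0,0],[7.6,0,0,9,0,0,0],[7.6,0,0,9,0,0,0],[7.6,0,0,6,0,0,0],[7.6,0,0,2,0,0,0],[9.1,0,0,-2,0,0,0],[9.1,0,0,-6,0,0,0],[9.1,0,0,-6,0,0,0],[9.1,0,0,-6,0,0,0]]]' 25
python3 - <<'E'
from h import *
s=cap("side"); save(s,"a11.png",(250,140,420,320),3); c=cap("top"); tins(c); tins(s)
plan((.4378,.162,.2,-2),(.4378,.162,.032,-2))
E
```

```text
t: 29.52
tool_pos: [0.6431, 0.0401, 0.2056]
orientation: [2.257, 2.18, 0.006]
contact_force: [-0.2, -0.5, -0.1]
opening: 0.091
tin/scrap 197 mean [0.4356 0.173  0.0645] rect [435.2 172.   56.1  38.4  28.6] z [0.061 0.064 0.068]
placed 256 mean [ 0.6391 -0.0279  0.0828] rect [640.1 -25.3  43.4  59.3  88.9] z [0.078 0.083 0.087]
placed 191 mean [ 0.6385 -0.1016  0.0829] rect [ 638.6 -102.4   32.6   59.3   89.1] z [0.079 0.083 0.087]
tin/scrap 157 mean [0.6419 0.1438 0.0654] rect [645.2 144.4  17.  111.4  85.8] z [0.056 0.065 0.074]
tin/scrap 209 mean [0.4377 0.1598 0.064 ] rect [438.6 163.8  59.5  65.6   3.2] z [0.058 0.064 0.068]
tin/scrap 141 mean [ 0.6153 -0.1362  0.0656] rect [ 618.2 -137.2   17.1   77.4   79.4] z [0.057 0.065 0.074]
tin/scrap 118 mean [ 0.6251 -0.2696  0.065 ] rect [ 622.6 -266.9   29.7   54.1   46.2] z [0.056 0.065 0.074]
placed 706 mean [ 0.6394 -0.0318  0.0829] rect [641.6 -28.3 204.5  64.6  88.2] z [0.079 0.083 0.087]
now [0.6414 0.0402 0.2023] F [ 0.2  0.3 -1.4] open 0.0914 t 29.6 q [-0.03  0.54  1.32 -0.    1.28  0.  ]
shift [ 11.47 -20.77   0.24] turn [-0.03  0.    0.02] rows>= 5.7
shift [ 11.47 -20.76  17.04] turn [-0.03  0.    0.02] rows>= 4.0
```

View pics/a11.png

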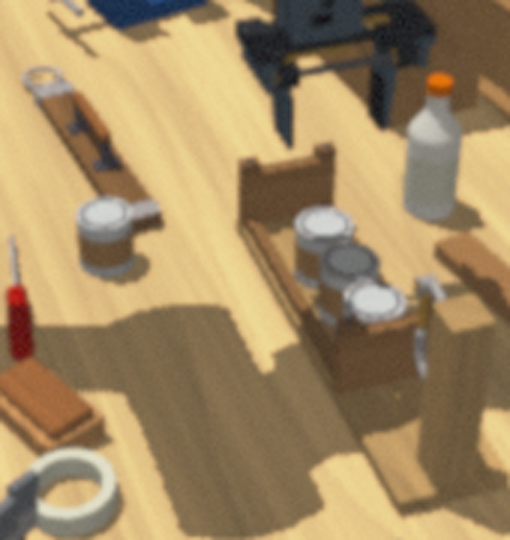

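```bash
python3 -m crank '[[[9.1,11.5,-20.8,0,0,0,0],[9.1,11.5,-20.8,0,0,0,0],[9.1,11.5,-20.8,0,0,0,0],[9.1,11.5,-20.8,0,0,0,0],[9.1,11.5,-20.8,0,0,0,0],[9.1,11.5,-20.8,0,0,0,0],[9.1,11.5,-20.8,0,0,0,0],[9.1,11.5,-20.8,4,0,0,0],[9.1,11.5,-20.8,8,0,0,0],[9.1,11.5,-20.8,12,0,0,0],[9.1,11.5,-20.8,15.5,0,0,0],[9.1,11.5,-20.8,17,0,0,0],[9.1,11.5,-20.8,17,0,0,0],[9.1,11.5,-20.8,17,0,0,0],[9.1,11.5,-20.8,17,0,0,0]]]' 25
python3 - <<'E'
from h import *
plan((.4378,.162,.032,-2))
E
```

```text
t: 30.87
tool_pos: [0.4382, 0.1623, 0.0332]
orientation: [2.26, 2.182, 0.0]
contact_force: [0.9, 0.1, 0.1]
opening: 0.0908
now [0.4382 0.1623 0.0332] F [0.9 0.1 0.1] open 0.0908 t 30.9 q [ 0.23  0.58  1.92 -0.    0.64  0.26]
shift [-0.03 -0.04  0.12] turn [ 0.01 -0.    0.01] rows>= 0.0
```

```bash
python3 -m crank '[[[5.5,0,0,0,0,0,0],[5.5,0,0,0,0,0,0],[5.5,0,0,0,0,0,0],[5.5,0,0,0,0,0,0],[5.5,0,0,0,0,0,0],[5.5,0,0,0,0,0,0],[5.5,0,0,0,0,0,0],[5.5,0,0,-3,0,0,0],[5.5,0,0,-7,0,0,0],[5.5,0,0,-11,0,0,0],[5.5,0,0,-13,0,0,0],[5.5,-4.9,20.7,-13,0,0,0],[5.5,-4.9,20.7,-13,0,0,0],[5.5,-4.9,20.7,-13,0,0,0],[5.5,-4.9,20.7,-13,0,0,0],[5.5,-4.9,20.7,-13,0,0,0],[5.5,-4.9,20.7,-13,0,0,0],[5.5,-4.9,20.7,-11,0,0,0],[5.5,-4.9,20.7,-11,0,0,0],[5.5,-4.9,20.7,-11,0,0,0]]]' 25
python3 - <<'E'
from h import *
plan((.6431,.1054,.052,-1.95))
E
```

```text
t: 32.53
tool_pos: [0.6418, 0.1061, 0.1415]
orientation: [-2.258, -2.181, 0.004]
contact_force: [0.2, 0.2, -2.4]
opening: 0.0599
now [0.6418 0.1061 0.1415] F [ 0.2  0.2 -2.4] open 0.0599 t 32.5 q [0.07 0.61 1.37 0.   1.17 0.11]
shift [-0.06  0.16  8.95] turn [-0.19  0.02 -0.04] rows>= 2.1
```

```bash
python3 -m crank '[[[5.5,0,0,4,0,0,0],[5.5,0,0,7,0,0,0],[5.5,0,0,8.9,0,0,0],[5.5,0,0,8.9,0,0,0],[5.5,0,0,8.9,0,0,0],[5.5,0,0,8.9,0,0,0],[7.6,0,0,9,0,0,0],[7.6,0,0,9,0,0,0],[7.6,0,0,9,0,0,0],[7.6,0,0,9,0,0,0],[7.6,0,0,6,0,0,0],[7.6,0,0,2,0,0,0],[9.1,0,0,-2,0,0,0],[9.1,0,0,-6,0,0,0],[9.1,0,-8,-6,0,0,0],[9.1,0,-16,-6,0,0,0],[9.1,0,-20,-6,0,0,0],[9.1,0,-20,-6,0,0,0],[9.1,0,-20,-6,0,0,0]]]' 25
python3 - <<'E'
from h import *
s=cap("side"); save(s,"a12.png",(250,140,450,320),3); c=cap("top"); tins(c); tins(s)
save(c,"a12t.png",(130,120,450,300),2.4)
seg(c,.4,.58,.15,.7,.05,.08,"handle"); seg(c,.4,.58,.15,.7,.015,.03,"barplate")
E
```

```text
t: 34.12
tool_pos: [0.44, 0.113, 0.2027]
orientation: [-2.259, -2.182, 0.001]
contact_force: [-0.3, -0.6, 0.6]
opening: 0.0908
placed 347 mean [0.643  0.1058 0.0823] rect [644.2 105.5  57.8  60.2  89.2] z [0.079 0.082 0.086]
placed 349 mean [0.6411 0.0396 0.0824] rect [640.4  39.4  57.7  59.8  89.7] z [0.078 0.082 0.087]
placed 354 mean [ 0.6403 -0.0251  0.0824] rect [639.6 -25.1  60.5  59.2  85.7] z [0.079 0.082 0.086]
placed 351 mean [ 0.6371 -0.0901  0.0825] rect [637.4 -90.4  58.9  59.6  63.7] z [0.079 0.082 0.086]
tin/scrap 140 mean [ 0.6177 -0.1363  0.0655] rect [ 618.3 -136.1   16.6   78.5   81.3] z [0.056 0.066 0.074]
tin/scrap 115 mean [ 0.6248 -0.27    0.0647] rect [ 622.7 -266.6   29.7   53.9   45. ] z [0.056 0.065 0.074]
placed 898 mean [ 0.64   -0.003   0.0829] rect [642.4   4.  268.7  64.1  88.2] z [0.078 0.083 0.087]
handle 293 mean [0.5393 0.6742 0.0664] rect [553.8 663.6  69.3  85.7  15. ] z [0.058 0.066 0.074]
handle 183 mean [0.4793 0.3562 0.0669] rect [479.4 357.4  13.9 104.3   4.2] z [0.062 0.067 0.071]
barplate 992 mean [0.4747 0.4138 0.0201] rect [475.9 410.1  49.5 242.7   4.5] z [0.016 0.02  0.025]
```

View pics/a12.png

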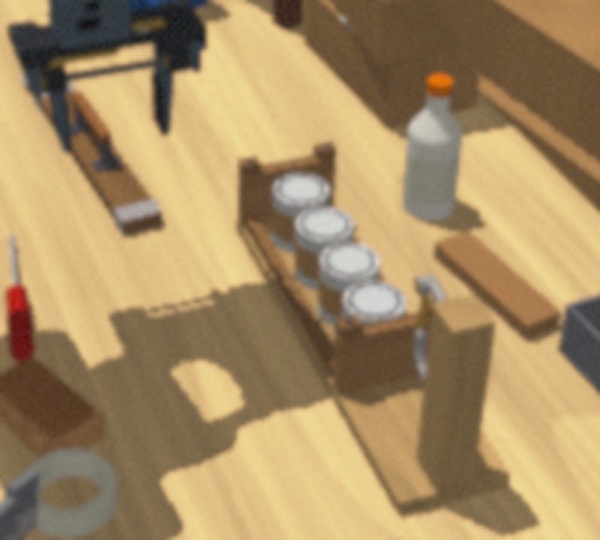

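View pics/a12t.png

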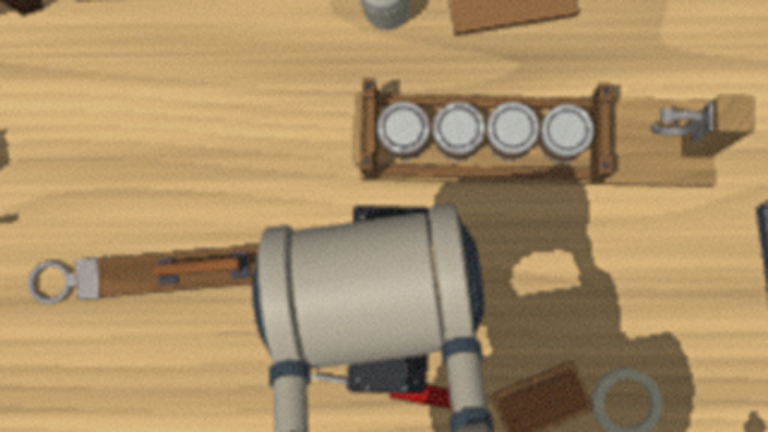

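```bash
python3 -m crank '[[[9.1,0,0,-2,0,0,-60],[9.1,0,0,-2,0,0,-60],[9.1,0,0,-2,0,0,-60],[9.1,0,0,-2,0,0,-60],[9.1,0,0,-2,0,0,-60],[9.1,0,0,-2,0,0,-60],[9.1,0,0,-2,0,0,-60],[6,0,0,-2,0,0,-60],[6,0,0,-2,0,0,-120],[6,0,0,-2,0,0,-120],[6,0,0,-2,0,0,-120],[6,0,0,-2,0,0,-120],[6,0,0,-2,0,0,-120],[6,0,0,-2,0,0,-120],[6,0,0,-2,0,0,-120],[6,0,0,-2,0,0,-120],[6,0,0,-2,0,0,-120],[6,0,0,-2,0,0,-120]]]' 60
python3 - <<'E'
from h import *
c=cap("top"); 
seg(c,.4,.58,.15,.6,.05,.08,"handle"); seg(c,.4,.58,.15,.6,.015,.03,"barplate")
seg(c,.4,.56,.518,.62,.004,.018,"ring",20)
print(finder.place_of("ring","top")[0], atz(c,*finder.place_of("ring","top")[0]["xy"],.010))
print(finder.search_frame("ring","top")[:2])
save(c,"b1.png",(130,210,290,260),5)
plan((.4794,.3575,.2,184.4),(.4794,.3575,.05,184.4))
E
```

```text
t: 35.72
tool_pos: [0.4437, 0.1131, 0.2229]
orientation: [-0.768, 3.046, -0.0]
contact_force: [1.2, 0.5, 0.6]
opening: 0.0605
handle 183 mean [0.4793 0.3562 0.0671] rect [479.5 357.2  13.9 104.4   4.7] z [0.062 0.067 0.071]
barplate 958 mean [0.4743 0.4199 0.0202] rect [475.5 414.8  49.6 233.5   4.6] z [0.016 0.02  0.025]
ring 134 mean [0.4655 0.5506 0.0118] rect [466.4 549.6  60.4  57.7  70.9] z [0.005 0.012 0.017]
{'xy': [150.2, 235.7], 'score': 0.59} [0.46890909 0.55352351 0.01      ]
[{'bbox': [144.5, 218.4, 233.8, 244.5], 'score': 0.7}]
now [0.4434 0.1131 0.2227] F [-0.5 -0.8  0.4] open 0.0601 t 35.9 q [ 0.12  0.26  1.74 -0.    1.14 -1.94]
shift [-14.59  19.94   2.27] turn [-1.000e-02  1.000e-02 -6.657e+01] rows>= 9.3
shift [-14.59  19.94  17.27] turn [-1.000e-02  1.000e-02 -6.657e+01] rows>= 3.6
```

View pics/b1.png

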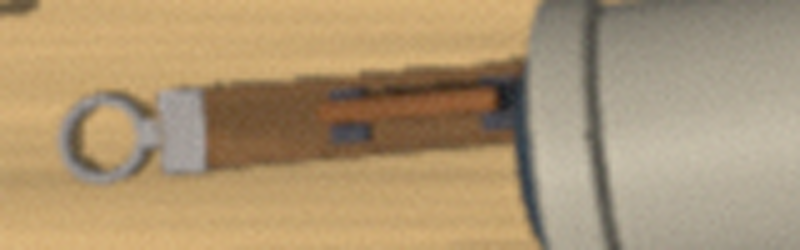

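```bash
python3 -m crank '[[[6,-7,10,1,0,0,-30],[6,-14.6,19.9,2.3,0,0,-66.5],[6,-14.6,19.9,2.3,0,0,-66.5],[6,-14.6,19.9,2.3,0,0,-66.5],[6,-14.6,19.9,2.3,0,0,-66.5],[6,-14.6,19.9,2.3,0,0,-66.5],[6,-14.6,19.9,2.3,0,0,-66.5],[6,-14.6,19.9,2.3,0,0,-66.5],[6,-14.6,19.9,2.3,0,0,-66.5],[6,-14.6,19.9,2.3,0,0,-66.5],[6,-14.6,19.9,2.3,0,0,-66.5],[6,-14.6,19.9,2.3,0,0,-66.5],[6,-14.6,19.9,6,0,0,-66.5],[6,-14.6,19.9,8,0,0,-66.5],[6,-14.6,19.9,8,0,0,-66.5],[6,-14.6,19.9,8,0,0,-66.5]]]' 60
python3 - <<'E'
from h import *
s=cap("side"); save(s,"b2.png",(200,60,380,240),3)
plan((.4794,.3575,.05,184.4))
E
```

```text
t: 37.25
tool_pos: [0.4783, 0.357, 0.1423]
orientation: [2.304, -2.133, -0.001]
contact_force: [0.3, 0.6, 0.4]
opening: 0.0602
now [0.479  0.3575 0.1434] F [ 0.2 -0.2  0.1] open 0.0602 t 37.3 q [ 0.54  0.54  1.51  0.    1.1  -2.68]
shift [ 0.   -0.04  9.34] turn [-0.02  0.01  0.02] rows>= 2.2
```

View pics/b2.png

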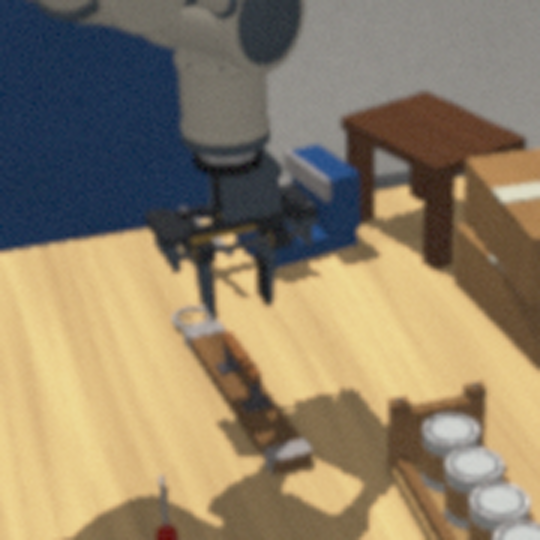

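```bash
python3 -m crank '[[[6,0,0,4,0,0,0],[6,0,0,7.5,0,0,0],[6,0,0,9.3,0,0,0],[6,0,0,9.3,0,0,0],[6,0,0,9.3,0,0,0],[6,0,0,9.3,0,0,0],[0.5,0,0,9.3,0,0,0],[0.5,0,0,9.3,0,0,0],[0.5,0,0,9.3,0,0,0],[0.5,0,0,9.3,0,0,0],[0.5,0,0,9.3,0,0,0],[0.5,0,0,9.3,0,0,0],[0.5,0,0,9.3,0,0,0],[0.5,0,0,9.3,0,0,0],[0.5,0,0,9.3,0,0,0],[0.5,0,0,9.3,0,0,0]]]' 60
python3 - <<'E'
from h import *
plan((.4794,.3575,.05,184.4))
E
```

```text
t: 38.63
tool_pos: [0.4786, 0.3573, 0.0495]
orientation: [2.307, -2.132, -0.0]
contact_force: [0.4, 0.1, -1.7]
opening: 0.0139
now [0.4786 0.3573 0.0495] F [ 0.4  0.1 -1.7] open 0.0139 t 38.6 q [ 0.54  0.66  1.58 -0.    0.9  -2.68]
shift [-0.01 -0.08 -0.05] turn [ 0.01 -0.01  0.11] rows>= 0.0
```

```bash
python3 -m crank '[[[0.5,0,0,-1,0,0,0],[0.5,0,0,-3,0,0,0],[0.5,0,0,-6,0,0,0],[0.5,0,0,-9,0,0,0],[0.5,0,0,-12,0,0,0],[0.5,0,0,-15,0,0,0],[0.5,0,0,-18,0,0,0],[0.5,0,0,-21,0,0,0],[0.5,0,0,-24,0,0,0],[0.5,0,0,-26,0,0,0],[0.5,0,0,-26,0,0,0],[0.5,0,0,-26,0,0,0]]]' 60
python3 - <<'E'
from h import *
s=cap("side"); save(s,"b3.png",(180,0,420,240),2.5)
c=cap("top"); save(c,"b3t.png",(80,120,400,340),2.4)
plan((.55,.2,.31,94.4),(.6418,.066,.31,-2))
E
```

```text
t: 39.63
tool_pos: [0.4786, 0.3574, 0.3106]
orientation: [-2.306, 2.131, -0.001]
contact_force: [-0.2, -0.0, -4.0]
opening: 0.0134
now [0.4779 0.3569 0.3084] F [ 0.4 -1.  -3.9] open 0.0135 t 39.7 q [ 0.54  0.38  1.29 -0.    1.47 -2.68]
shift [16.21 -5.95 -0.16] turn [ 4.000e-02 -1.300e-01  9.012e+01] rows>= 12.6
shift [ 30.29 -14.05  -0.16] turn [ 9.0000e-02  1.6000e-01 -1.7348e+02] rows>= 13.5
```

View pics/b3.png

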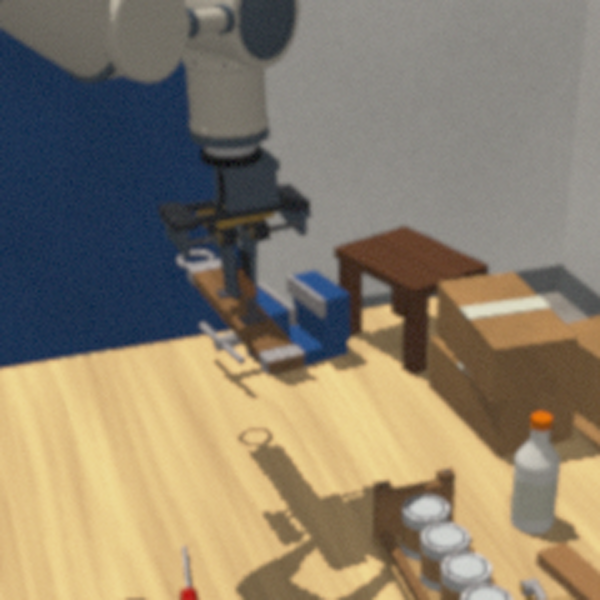

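View pics/b3t.png

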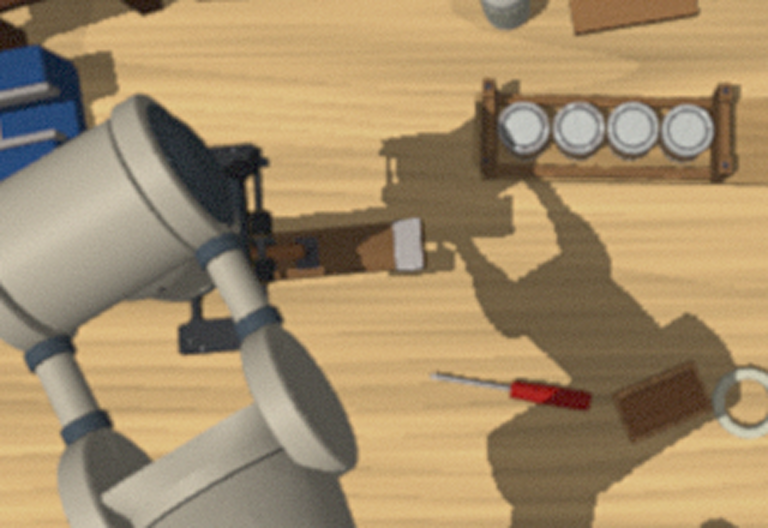

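```bash
python3 -m crank '[[[0.5,2,0,0,0,0,2],[0.5,4,-0.2,0,0,0,6],[0.5,6,-0.4,0,0,0,12],[0.5,8,-0.6,0,0,0,18],[0.5,10,-0.8,0,0,0,24],[0.5,12,-1,0,0,0,30],[0.5,14,-1,0,0,0,36],[0.5,15.8,-1,0,0,0,42],[0.5,15.8,-1,0,0,0,48],[0.5,15.8,-1,0,0,0,54],[0.5,15.8,-1,0,0,0,60],[0.5,15.8,-1,0,0,0,66],[0.5,15.8,-1,0,0,0,72],[0.5,15.8,-1,0,0,0,78],[0.5,15.8,-1,0,0,0,84],[0.5,15.8,-1,0,0,0,90],[0.5,15.8,-1,0,0,0,96],[0.5,15.8,-1,0,0,0,100],[0.5,15.8,-1,0,0,0,102],[0.5,15.8,-1,0,0,0,102]]]' 60
python3 - <<'E'
from h import *
plan((.50,.2,.31,-2),(.6418,.066,.31,-2))
E
```

```text
t: 41.4
tool_pos: [0.5002, 0.2004, 0.308]
orientation: [-0.208, -3.132, 0.001]
contact_force: [-0.9, -0.3, -3.3]
opening: 0.0137
now [0.5002 0.2004 0.308 ] F [-0.9 -0.3 -3.3] open 0.0137 t 41.4 q [ 0.27  0.3   1.43  0.    1.42 -1.17]
shift [ 0.02 -0.04 -0.2 ] turn [-1.700e-01 -8.000e-02  8.441e+01] rows>= 11.8
shift [-15.81 -11.45  -0.23] turn [-1.700e-01 -8.000e-02  8.441e+01] rows>= 4.7
```

```bash
python3 -m crank '[[[0.5,0,0,0,0,0,3],[0.5,0,0,0,0,0,8],[0.5,0,0,0,0,0,14],[0.5,0,0,0,0,0,20],[0.5,0,0,0,0,0,26],[0.5,0,0,0,0,0,32],[0.5,-2,-1.4,0,0,0,38],[0.5,-4,-3,0,0,0,44],[0.5,-6,-4.4,0,0,0,50],[0.5,-8,-6,0,0,0,56],[0.5,-10,-7.2,0,0,0,62],[0.5,-12,-8.7,0,0,0,68],[0.5,-14,-10.1,0,0,0,74],[0.5,-15.8,-11.4,0,0,0,80],[0.5,-15.8,-11.4,0,0,0,83],[0.5,-15.8,-11.4,0,0,0,84.4],[0.5,-15.8,-11.4,0,0,0,84.4],[0.5,-15.8,-11.4,0,0,0,84.4]]]' 60
python3 - <<'E'
from h import *
s=cap("side"); save(s,"b4.png",(260,60,480,300),2.5)
c=cap("top"); save(c,"b4t.png",(230,100,480,260),3)
plan((.6418,.066,.31,-1.95),(.6418,.066,.179,-1.95))
seg(c,.5,.75,-.2,.3,.22,.30,"bar"); seg(s,.5,.75,-.2,.3,.22,.30,"bar s")
E
```

```text
t: 42.9
tool_pos: [0.6422, 0.0675, 0.3091]
orientation: [-2.254, -2.187, 0.001]
contact_force: [-0.4, -0.2, -2.5]
opening: 0.0135
now [0.6424 0.0675 0.3095] F [ 0.3 -0.7 -2.5] open 0.0138 t 43.0 q [0.01 0.46 1.16 0.   1.52 0.04]
shift [-0.16 -0.05 -0.05] turn [-0.02 -0.    0.22] rows>= 0.0
shift [-0.16 -0.05 13.05] turn [-0.02 -0.    0.22] rows>= 3.1
bar 316 mean [0.6431 0.2036 0.2799] rect [645.3 203.5  35.3  50.7  89.5] z [0.275 0.28  0.284]
bar 299 mean [0.6389 0.1303 0.2799] rect [642.5 127.   42.5  48.8  88.4] z [0.274 0.28  0.284]
bar 220 mean [0.633  0.0091 0.2806] rect [638.7  11.7  34.3  48.8  89.2] z [0.272 0.281 0.285]
bar 680 mean [ 0.6344 -0.0877  0.2778] rect [ 635.2 -101.4  115.7   53.2   88.5] z [0.27  0.279 0.283]
bar s 1245 mean [0.6338 0.0154 0.2781] rect [639.7  32.  385.   52.7  88.4] z [0.266 0.28  0.284]
```

View pics/b4.png

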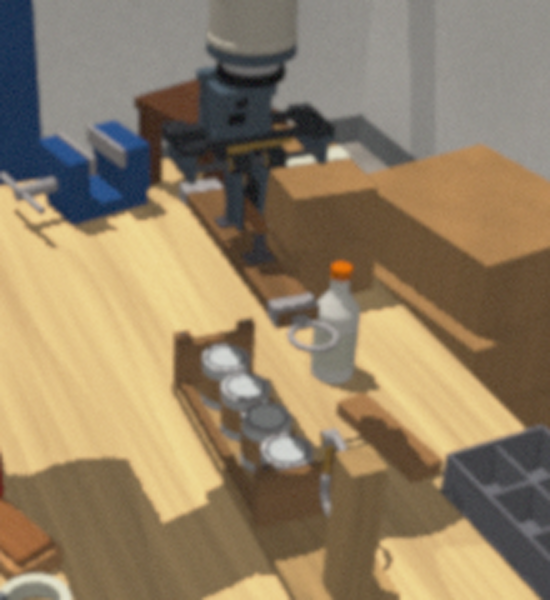

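View pics/b4t.png

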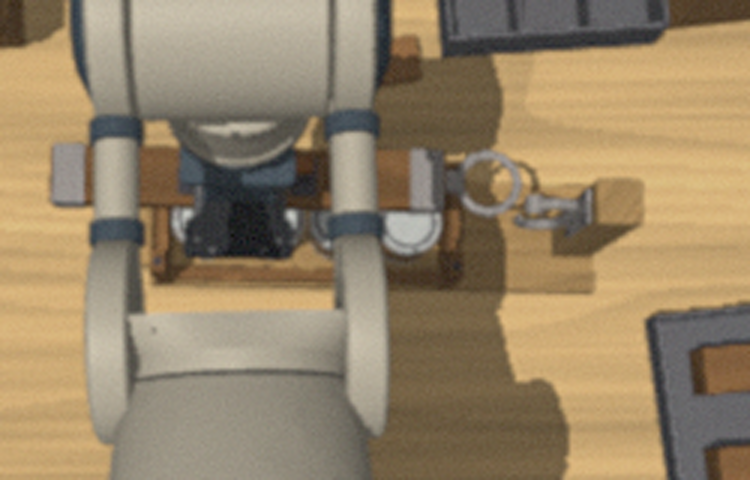

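```bash
python3 -m crank '[[[0.5,0,0.1,2,0,0,0],[0.5,0,0.1,4,0,0,0],[0.5,0,0.1,6,0,0,0],[0.5,0,0.1,8,0,0,0],[0.5,0,0.1,10,0,0,0],[0.5,0,0.1,11.5,0,0,0],[0.5,0,0.1,12.5,0,0,0],[0.5,0,0.1,13.1,0,0,0],[0.5,0,0.1,13.1,0,0,0],[0.5,0,0.1,13.1,0,0,0],[0.5,0,0.1,13.1,0,0,0]]]' 60
python3 - <<'E'
from h import *
s=cap("side"); save(s,"b5.png",(330,160,450,310),4)
c=cap("top"); save(c,"b5t.png",(330,140,450,210),6)
plan((.6418,.066,.179,-1.95))
seg(c,.5,.75,-.19,.3,.135,.165,"bar"); seg(s,.5,.75,-.17,.3,.12,.165,"bar s")
seg(c,.5,.75,-.17,-.105,.125,.16,"ring")
print(atz(c,*finder.place_of("ring","top")[0]["xy"],.139),finder.place_of("ring","top")[0])
E
```

```text
t: 43.92
tool_pos: [0.6444, 0.0671, 0.1796]
orientation: [2.257, 2.184, 0.002]
contact_force: [-0.9, -0.8, -3.5]
opening: 0.0134
now [0.6443 0.067  0.1796] F [-0.2  1.  -3.5] open 0.0137 t 44.0 q [0.01 0.56 1.34 0.   1.24 0.04]
shift [-0.11 -0.25  0.06] turn [ 0.09 -0.    0.07] rows>= 0.1
bar 269 mean [0.6458 0.2012 0.1505] rect [647.1 200.5  39.   49.6  89.7] z [0.146 0.151 0.154]
bar 209 mean [0.6421 0.1279 0.1503] rect [644.2 124.2  38.5  47.6  89.3] z [0.146 0.15  0.154]
bar 160 mean [0.6356 0.0092 0.1511] rect [640.2  12.7  32.9  47.5  89.2] z [0.145 0.151 0.157]
bar 556 mean [ 0.6372 -0.0873  0.1485] rect [636.5 -99.4 120.3  53.6  89.6] z [0.14  0.15  0.154]
bar s 1097 mean [0.6357 0.0085 0.1486] rect [642.6  28.5 379.7  52.6  87.7] z [0.137 0.15  0.155]
ring 148 mean [ 0.636  -0.1335  0.1436] rect [ 636.  -134.2   52.2   52.7   44.2] z [0.139 0.144 0.148]
[ 0.64291843 -0.13162157  0.139     ] {'xy': [383.5, 167.5], 'score': 0.69}
```

View pics/b5.png

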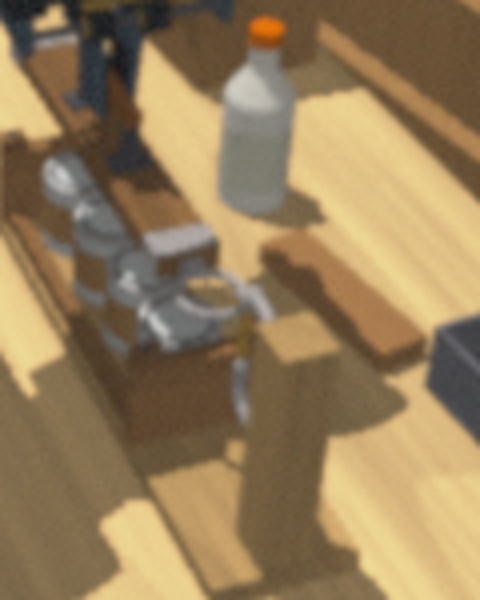

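View pics/b5t.png

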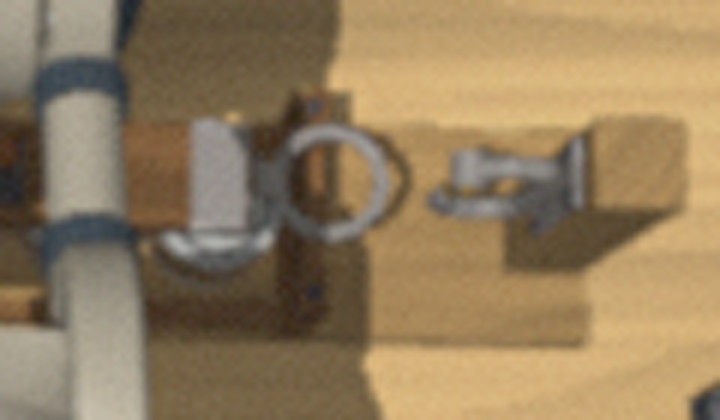

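```bash
python3 -m crank '[[[0.5,-0.5,-0.1,0,0,0,0],[0.5,-1,-0.1,0,0,0,0],[0.5,-1.5,-0.1,0,0,0,0],[0.5,-2,-0.1,0,0,0,0],[0.5,-2.5,-0.1,0,0,0,0],[0.5,-2.9,-0.1,0,0,0,0],[0.5,-3.3,-0.1,0,0,0,0],[0.5,-3.7,-0.1,0,0,0,0],[0.5,-4.1,-0.1,0,0,0,0],[0.5,-4.5,-0.1,0,0,0,0],[0.5,-4.9,-0.1,0,0,0,0],[0.5,-5.3,-0.1,0,0,0,0],[0.5,-5.7,-0.1,0,0,0,0],[0.5,-5.7,-0.1,0,0,0,0],[0.5,-5.7,-0.1,0,0,0,0]]]' 60
python3 - <<'E'
from h import *
s=cap("side"); save(s,"b6.png",(340,190,450,310),5)
c=cap("top"); save(c,"b6t.png",(330,140,450,210),6)
plan((.6398,.0101,.179,-1.95))
seg(c,.5,.75,-.2,.3,.14,.157,"bar")
seg(c,.5,.75,-.22,-.165,.125,.157,"ring")
E
```

```text
t: 45.37
tool_pos: [0.6408, 0.0098, 0.1784]
orientation: [-2.258, -2.184, 0.0]
contact_force: [0.3, 0.4, -5.1]
opening: 0.0139
now [0.6408 0.0101 0.1784] F [ 0.1 -0.3 -5.8] open 0.0136 t 45.5 q [-0.08  0.56  1.36  0.    1.23 -0.04]
shift [ 0.   -0.1  -0.06] turn [-0.03 -0.    0.06] rows>= 0.0
bar 385 mean [0.6428 0.1354 0.1509] rect [642.4 134.8  59.3  50.1  84.7] z [0.146 0.151 0.155]
bar 132 mean [0.6369 0.0583 0.1507] rect [640.5  56.2  27.2  47.7  89.2] z [0.147 0.151 0.155]
bar 235 mean [ 0.6336 -0.0616  0.1484] rect [637.  -56.9  46.7  48.6  87.4] z [0.144 0.148 0.152]
bar 284 mean [ 0.6331 -0.1396  0.1474] rect [ 634.2 -149.3   63.9   50.7   89.2] z [0.142 0.148 0.152]
ring 114 mean [ 0.63   -0.1883  0.1403] rect [ 631.6 -191.1   52.3   51.2   68.1] z [0.135 0.14  0.145]
```

View pics/b6.png

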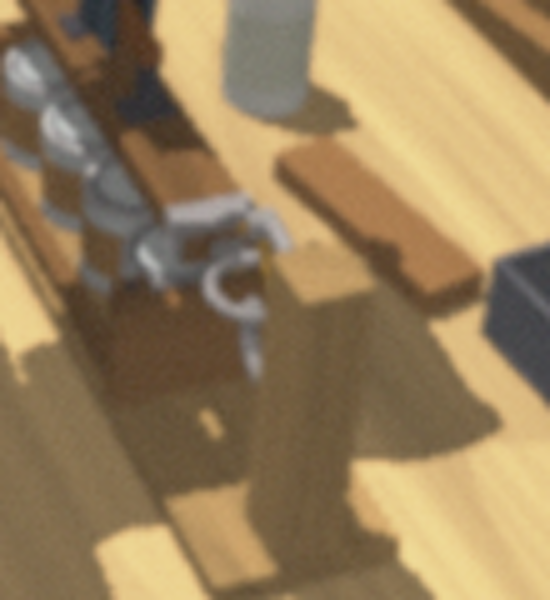

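View pics/b6t.png

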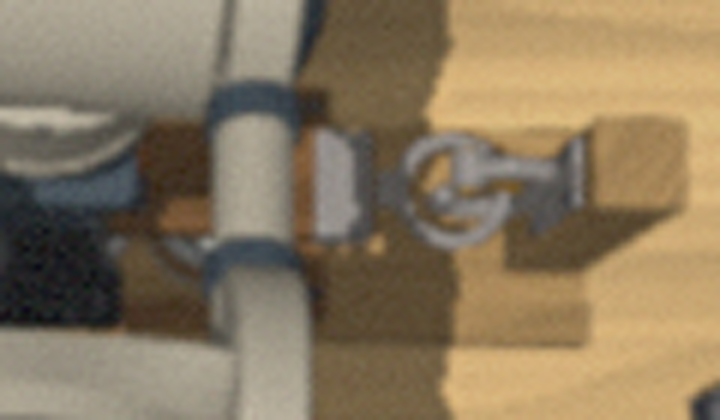

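```bash
python3 -m crank '[[[0.5,0,-0.1,0.5,0,0,0],[0.5,0,-0.1,1,0,0,0],[0.5,0,-0.1,1.5,0,0,0],[0.5,0,-0.1,2,0,0,0],[0.5,0,-0.1,2.5,0,0,0],[0.5,0,-0.1,3,0,0,0],[0.5,0,-0.1,3.5,0,0,0],[0.5,0,-0.1,3.8,0,0,0],[0.5,0,-0.1,3.8,0,0,0],[0.5,0,-0.1,3.8,0,0,0]]]' 60
python3 - <<'E'
from h import *
s=cap("side"); save(s,"b7.png",(340,190,450,310),5)
c=cap("top"); save(c,"b7t.png",(330,140,450,210),6)
plan((.6398,.0101,.138,-1.95))
seg(c,.5,.75,-.2,.3,.10,.122,"bar")
seg(c,.5,.75,-.22,-.165,.09,.115,"ring")
E
```

```text
t: 46.3
tool_pos: [0.64, 0.0101, 0.1405]
orientation: [-2.258, -2.185, 0.0]
contact_force: [-0.1, -0.5, -3.5]
opening: 0.0136
now [0.6402 0.01   0.1409] F [ 0.  -1.  -2.6] open 0.0135 t 46.4 q [-0.08  0.6   1.4  -0.    1.15 -0.04]
shift [ 0.   -0.04  0.29] turn [0.03 0.   0.06] rows>= 0.1
bar 32 mean [0.6881 0.147  0.1032] rect [688.1 146.9  11.6  20.5  89.4] z [0.101 0.103 0.107]
bar 34 mean [ 0.6795 -0.134   0.1034] rect [ 679.1 -133.8   11.6   21.1   86.2] z [0.1   0.103 0.107]
bar 367 mean [0.6426 0.1352 0.1123] rect [642.7 133.8  59.6  50.3  89.4] z [0.109 0.112 0.116]
bar 126 mean [0.6363 0.058  0.1119] rect [640.   56.6  28.   48.6  89.8] z [0.106 0.112 0.117]
bar 217 mean [ 0.6323 -0.0609  0.1112] rect [636.  -55.8  45.8  48.   89.1] z [0.104 0.112 0.116]
bar 333 mean [ 0.6325 -0.1461  0.1098] rect [ 632.7 -158.3   83.7   51.5   87.3] z [0.102 0.111 0.115]
bar 38 mean [0.5993 0.1497 0.103 ] rect [599.3 148.6  14.3  20.3  89.6] z [0.101 0.103 0.108]
ring 122 mean [ 0.6289 -0.1894  0.1033] rect [ 630.4 -188.6   51.9   47.8   46.1] z [0.094 0.104 0.108]
```

View pics/b7.png

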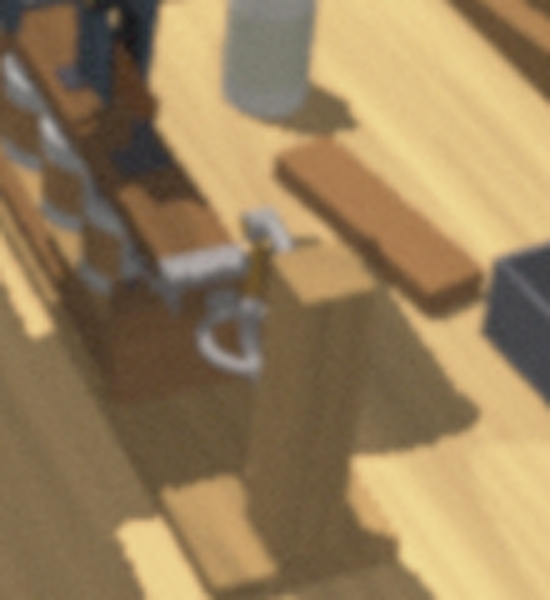

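View pics/b7t.png

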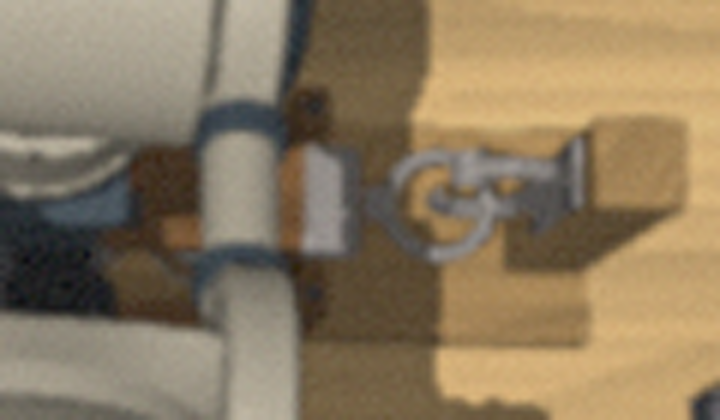

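```bash
python3 -m crank '[[[0.5,0,0,0.2,0,0,0],[0.5,0,0,0.4,0,0,0],[0.5,0,0,0.4,0,0,0],[0.5,0,0,0.4,0,0,0]]]' 60
python3 -m crank '[[[2,0,0,0,0,0,0],[3,0,0,0,0,0,0],[5,0,0,0,0,0,0],[5,0,0,0,0,0,0],[5,0,0,0,0,0,0],[5,0,0,0,0,0,0]]]' 30
python3 - <<'E'
from h import *
s=cap("side"); save(s,"b8.png",(280,140,450,310),3.5)
plan((.6398,.0101,.138,-1.95))
E
```

```text
t: 46.73
tool_pos: [0.6401, 0.0101, 0.1372]
orientation: [2.257, 2.184, 0.001]
contact_force: [-3.2, 0.8, 6.2]
opening: 0.0136
t: 47.23
tool_pos: [0.64, 0.0101, 0.1365]
orientation: [-2.258, -2.185, -0.0]
contact_force: [-0.7, -0.9, -0.4]
opening: 0.0489
now [0.64   0.01   0.1366] F [ 0.3  0.4 -0.6] open 0.0496 t 47.3 q [-0.08  0.6   1.4  -0.    1.14 -0.04]
shift [ 0.   -0.02 -0.14] turn [0.   0.   0.06] rows>= 0.0
```

View pics/b8.png

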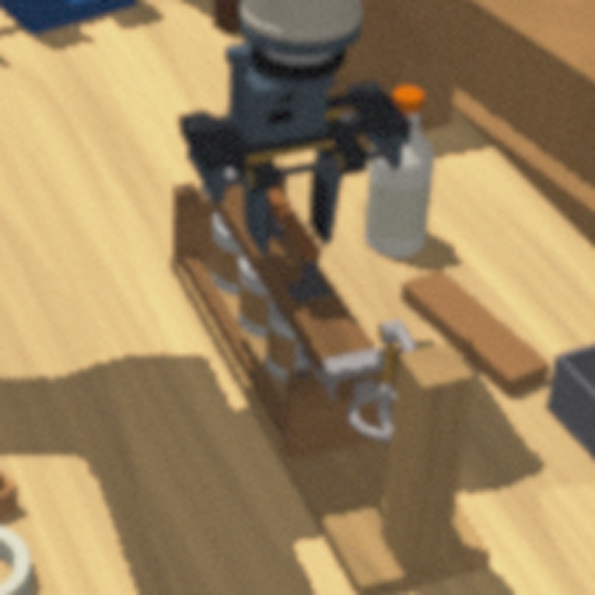

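Released and seated. Lift straight up, then retreat for a clear look.

```bash
python3 -m crank '[[[5,0,0,-1,0,0,0],[5,0,0,-3,0,0,0],[5,0,0,-6,0,0,0],[5,0,0,-10,0,0,0],[5,0,0,-14,0,0,0],[5,0,0,-15,0,0,0],[5,6,-8,-16,0,0,0],[5,12,-16,-16,0,0,0],[5,24,-22,-16,0,0,0],[5,36,-22,-16,0,0,0],[5,36,-22,-16,0,0,0],[5,36,-22,-16,0,0,0],[5,36,-22,-16,0,0,0],[5,36,-22,-16,0,0,0],[5,36,-22,-16,0,0,0],[5,36,-22,-16,0,0,0],[5,36,-22,-16,0,0,0]]]' 30
python3 - <<'E'
from h import *
s=cap("side"); save(s,"c1.png",(280,140,450,310),3.5)
c=cap("top"); save(c,"c1t.png",(260,120,530,300),2.8)
seg(c,.5,.75,-.2,.3,.10,.122,"bar"); seg(c,.5,.75,-.2,.3,.14,.165,"handle")
seg(c,.5,.75,-.23,-.157,.09,.115,"ring",10); seg(s,.5,.75,-.23,-.157,.09,.115,"ring s",10)
seg(c,.5,.75,-.25,-.157,.12,.2,"gate",10); seg(s,.5,.75,-.25,-.15,.11,.2,"gate s",10)
seg(c,.34,.6,-.52,-.33,.042,.06,"S"); seg(s,.57,.72,-.13,.14,.065,.087,"tins s",10)
print(r.read_state()["t"],r.read_state()["tool_pos"])
E
```

```text
t: 48.7
tool_pos: [0.4295, 0.3813, 0.2974]
orientation: [-2.254, -2.187, -0.002]
contact_force: [-0.3, 0.6, -0.2]
opening: 0.0502
bar 33 mean [0.6879 0.1472 0.1029] rect [688.1 146.9  11.6  21.5  90. ] z [0.101 0.103 0.106]
bar 37 mean [ 0.6793 -0.1335  0.1037] rect [ 678.9 -134.    12.2   20.6   89.8] z [0.1   0.104 0.107]
bar 1801 mean [ 0.6367 -0.0025  0.108 ] rect [637.7 -16.6 362.6  52.2  87.8] z [0.103 0.108 0.112]
bar 32 mean [0.5994 0.1503 0.1032] rect [5.993e+02 1.501e+02 2.010e+01 1.160e+01 1.000e-01] z [0.101 0.103 0.106]
bar 30 mean [ 0.5911 -0.1312  0.103 ] rect [ 590.3 -131.2   11.7   20.3   87.4] z [0.1   0.103 0.106]
handle 214 mean [0.6379 0.0059 0.1549] rect [639.1   4.7 103.2  15.5  88.6] z [0.149 0.155 0.16 ]
ring 160 mean [ 0.6295 -0.1897  0.1011] rect [ 632.4 -191.2   52.6   60.9   37. ] z [0.095 0.101 0.107]
ring s 111 mean [ 0.6253 -0.1859  0.1016] rect [ 625.2 -183.7   55.5   33.9   59.3] z [0.095 0.101 0.109]
gate 245 mean [ 0.6288 -0.2207  0.1723] rect [ 626.5 -214.4   41.1   64.1    8.6] z [0.125 0.182 0.195]
gate s 182 mean [ 0.625  -0.2137  0.1603] rect [ 627.2 -217.7   69.9   19.7   76. ] z [0.115 0.166 0.193]
S 489 mean [ 0.4964 -0.4189  0.0504] rect [ 496.6 -419.    44.9   91.7    4. ] z [0.046 0.05  0.055]
S 506 mean [ 0.4004 -0.4294  0.0504] rect [ 400.4 -431.1   45.1   92.9    5.2] z [0.046 0.05  0.054]
tins s 190 mean [0.6167 0.017  0.0764] rect [618.9  18.1 240.3  16.9  88.5] z [0.066 0.078 0.085]
48.8 [0.43061819 0.37945022 0.29707502]
```

View pics/c1.png

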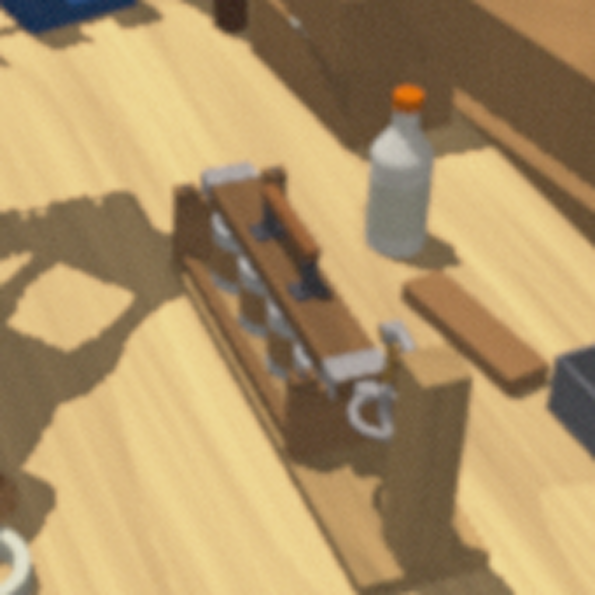

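View pics/c1t.png

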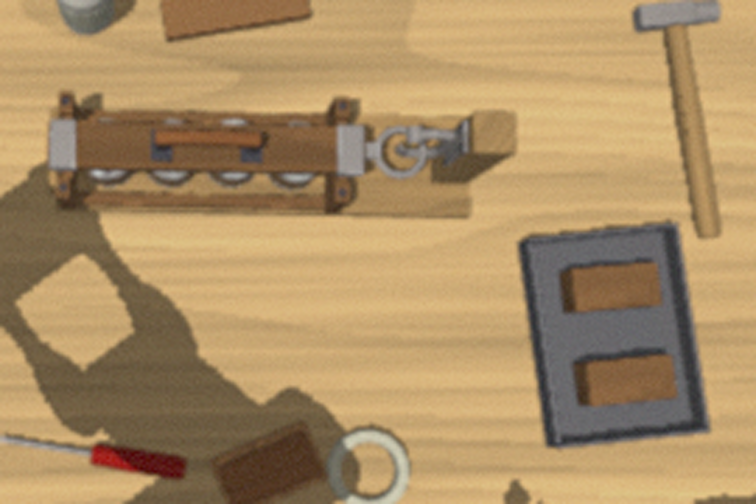

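Run:
```python
from h import *
for n in("side","top"):
    c=cap(n);P,m=cloud(c)
    for z0 in range(110,196,8):
        k=m&(abs(P[...,0]-.632)<.016)&(P[...,1]>-.235)&(P[...,1]<-.155)&(P[...,2]*1000>z0)&(P[...,2]*1000<z0+8)
        if k.sum()>1: print(n,z0,k.sum(),np.round(np.percentile(P[k][:,1],[5,50,95]),3))
    save(c,n+"_d.png",(370,210,430,280) if n=="side" else (370,150,450,200),9)
```

```text
side 110 10 [-0.194 -0.19  -0.171]
side 118 10 [-0.195 -0.191 -0.186]
side 126 7 [-0.194 -0.191 -0.186]
side 134 6 [-0.191 -0.19  -0.187]
side 142 8 [-0.192 -0.191 -0.186]
side 150 4 [-0.192 -0.191 -0.19 ]
side 158 8 [-0.191 -0.19  -0.187]
side 166 4 [-0.191 -0.191 -0.186]
side 174 9 [-0.197 -0.193 -0.189]
side 182 36 [-0.22  -0.194 -0.185]
side 190 15 [-0.217 -0.208 -0.198]
top 110 6 [-0.233 -0.225 -0.187]
top 118 7 [-0.219 -0.188 -0.186]
top 126 5 [-0.229 -0.226 -0.195]
top 134 7 [-0.226 -0.225 -0.187]
top 142 3 [-0.228 -0.226 -0.191]
top 150 5 [-0.23  -0.225 -0.195]
top 158 2 [-0.231 -0.228 -0.226]
top 166 7 [-0.234 -0.234 -0.189]
top 174 17 [-0.234 -0.198 -0.182]
top 182 52 [-0.224 -0.194 -0.183]
top 190 29 [-0.218 -0.206 -0.19 ]
```

View pics/side_d.png

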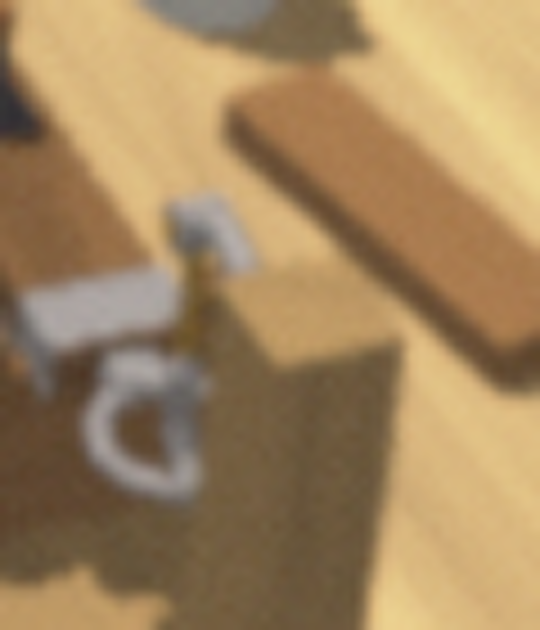

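View pics/top_d.png

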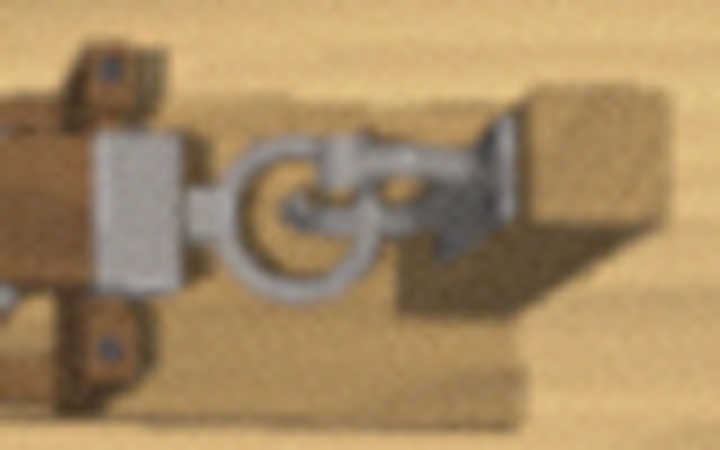

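Run:
```python
from h import *
c=cap("top"); s=cap("side")
seg(c,.57,.72,-.13,.14,.07,.0865,"tins c",8)
seg(c,.3,.72,-.4,.3,.055,.07,"strays",100)
r.sign_off(); print(r.read_state()["t"])
```

```text
tins c 9 mean [0.6695 0.039  0.0818] rect [669.5  39.   23.1   1.1  88.6] z [0.079 0.082 0.084]
tins c 9 mean [ 0.6687 -0.0244  0.0816] rect [668.8 -24.2  23.1   1.7  88.5] z [0.078 0.081 0.085]
tins c 26 mean [0.6161 0.1061 0.08  ] rect [616.  105.7   5.1  34.2   1.9] z [0.073 0.082 0.084]
tins c 29 mean [0.615  0.0397 0.0808] rect [614.4  39.7   6.7  34.3   1.2] z [0.073 0.081 0.085]
tins c 16 mean [ 0.6124 -0.0248  0.0803] rect [612.  -24.6  25.5   3.6  89.4] z [0.074 0.081 0.086]
tins c 29 mean [ 0.6105 -0.0891  0.0801] rect [609.9 -88.2  36.2   7.2  86.5] z [0.071 0.082 0.084]
tins c 13 mean [ 0.5933 -0.1244  0.0763] rect [ 594.9 -124.1   30.2    4.6    7.7] z [0.072 0.076 0.08 ]
the job is handed in; nothing more can be done
the job is handed in; nothing more can be done
```

I packed the carrier and handed the job in at about 49 s of the 210 s. Sign-off reports no verdict, so what follows rests on my own camera checks.

- **Offcuts:** both lie flat in the grey tray, about 5 cm either side of its middle. The first grasp on one of them missed because I lifted before the fingers had closed. It hadn't moved, and the second try worked.
- **Tins:** all four stand upright on the bay floor. They are about 65 mm apart centre to centre, within about 2 mm of the row's middle line. None was knocked aside at any point.
- **Bar:** it rests level in both notches, its top at 108 mm along its whole length, with the handle about 1 mm off the middle line.
- **Ring and gate:** the ring pushed the gate in, was lowered, and sits round the nose about 3 mm off its centre. The gate hangs vertical above the ring, so it has snapped shut.
- **Robot:** it was well clear and touching nothing at hand-in.

No final check failed or disagreed. I had no reading of the gate angle itself, so how far it opened during the push is inferred from the ring's position.

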